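# Restock the bedside amenity tray

### The job

Get this hotel bedside ready for the next guest: pull the amenity tray fully out from under the low shelf, seat every tin on the table in a round well and every soap in a square well, lying flat on the well's floor, and lay exactly three tea cartons flat in the tray's middle compartment, leaving the fourth lying on top of the shelf. When all of it is loaded, slide the tray fully home under the shelf and let go. Do not disturb the book, the mug or the water bottle.

Things in the scene. Friction and masses are not known exactly. Their poses are not given: they have to be found in the camera images.
- tin1: round aluminium tin, a disc 66 mm across and 24 mm high, starts lying flat on the table to the robot's left; may be absent. Origin at its middle (12 mm above its underside), z up. About 0.1 kg. It fits a round well only
- tin2: round aluminium tin, a disc 66 mm across and 24 mm high, starts lying flat on the table to the robot's left; may be absent. Origin at its middle (12 mm above its underside), z up. About 0.1 kg. It fits a round well only
- soap1: square bar of soap in a paper carton, 60 x 60 x 24 mm, starts lying flat on the table to the robot's left, turned up to 0.3 rad; may be absent. Origin at its middle, x and y along its sides, z up. About 0.1 kg. It fits a square well only
- soap2: square bar of soap in a paper carton, 60 x 60 x 24 mm, starts lying flat on the table to the robot's left, turned up to 0.3 rad; may be absent. Origin at its middle, x and y along its sides, z up. About 0.1 kg. It fits a square well only
- tea1: tea carton, flat cardboard box 62 (its x) x 30 (its y) x 22 mm (z), lying flat on top of the shelf with its long side about front to back. Origin at its middle. About 0.04 kg. All four are always there, all alike
- tea2: tea carton, flat cardboard box 62 (its x) x 30 (its y) x 22 mm (z), lying flat on top of the shelf with its long side about front to back. Origin at its middle. About 0.04 kg. All four are always there, all alike
- tea3: tea carton, flat cardboard box 62 (its x) x 30 (its y) x 22 mm (z), lying flat on top of the shelf with its long side about front to back. Origin at its middle. About 0.04 kg. All four are always there, all alike
- tea4: tea carton, flat cardboard box 62 (its x) x 30 (its y) x 22 mm (z), lying flat on top of the shelf with its long side about front to back. Origin at its middle. About 0.04 kg. All four are always there, all alike
- tray (a joint): how far the tray is out, m: 0 fully in, 0.15 fully out at its stop; starts at 0 to 0.03. It slides level towards the robot (along -x of its wells), about 3 N of friction, stays where left. Wooden board 140 mm deep, 470 mm wide, top face 22 mm above the table; in a row along its middle, left to right: round well, square well, compartment, square well, round well
- pull_bar (a point): middle of the top edge of the tray's pull: an upright wooden bar 90 mm long (y), 12 mm thick (x), top 50 mm above the table, 42 mm in front of the tray's front edge, with 36 mm of free space behind it above a ledge 14 mm above the table. Can be pinched from above, fingers closing along x. Axes as the tray
- round_well_left (a point): round well in the tray, 69 mm across, at the tray's left end, 9 mm deep, small chamfer. The point is the centre of its floor, 13 mm above the table; axes as the tray: x away from the pull bar towards the shelf, y left seen from the robot, z up. Moves with the tray. Seated pieces stand 15 mm proud
- square_well_left (a point): square well in the tray, 63 x 63 mm with sides along the tray's, next inwards from the left round well, 9 mm deep, small chamfer. The point is the centre of its floor, 13 mm above the table; axes as the tray: x away from the pull bar towards the shelf, y left seen from the robot, z up. Moves with the tray. Seated pieces stand 15 mm proud
- round_well_right (a point): round well in the tray, 69 mm across, at the tray's right end, 9 mm deep, small chamfer. The point is the centre of its floor, 13 mm above the table; axes as the tray: x away from the pull bar towards the shelf, y left seen from the robot, z up. Moves with the tray. Seated pieces stand 15 mm proud
- square_well_right (a point): square well in the tray, 63 x 63 mm with sides along the tray's, next inwards from the right round well, 9 mm deep, small chamfer. The point is the centre of its floor, 13 mm above the table; axes as the tray: x away from the pull bar towards the shelf, y left seen from the robot, z up. Moves with the tray. Seated pieces stand 15 mm proud
- compartment (a point): plain rectangular compartment in the middle of the tray, 115 mm front to back (x) and 130 mm wide (y), 9 mm deep: room for three cartons side by side with their long sides front to back. The point is the centre of its floor; axes as the tray
- shelf_front (a point): middle of the front edge of the low plywood shelf's upper face, 58 mm above the table; axes as the tray. Shelf fixed, 540 mm wide, 150 mm deep (+x), underside 43 mm above the table: a seated piece passes under with 6 mm to spare, one lying on the tray's top face does not. Fully in, the tray's front is flush with the shelf's; fully out, the well centres are 80 mm in front of it
- book: thick book, 110 x 170 x 30 mm, lying on the table at the far right beside the shelf: leave alone. Origin under its middle
- mug: white mug, 80 mm across, 90 mm high, on the table at the right near the robot: leave alone. Origin under its middle
- water: glass water bottle, 64 mm across, 190 mm high, on the table at the far right: leave alone. Origin under its middle
Not all that is in view belongs to the job. Leave any green, orange or purple look-alike of the tea1 alone.

How it is judged:
By the outcome, as a careful person would: the job done as asked, in the order asked, and still so for the second after the job is handed in, with the robot touching nothing.
Of tin1, tin2, soap1, soap2 only 2 to 4 are there at a start; the rules pass over those that are not, and their reading is None.
At some moment in a run one of tin1, tin2, soap1, soap2 may be knocked a few centimetres aside while the robot is not near it.
Once in a run the grip may slacken for a moment while it holds something.
It also fails if it takes over 210 s, if anything falls off the work surface, if the arm or the gripper's body presses on something with over 40 N, if the wrist force passes 120 N, or if a joint passes its speed limit or range.

### The arm

A 7-joint arm with a two-finger parallel gripper is mounted at the origin on the work surface. World frame = base frame: x ahead of the robot, y to its left, z up, the work surface at z = 0. Lengths are in m, angles in rad, forces in N, time in s.
With the tool pointing down it reaches from about 0.35 to 0.9 m from the base axis. Payload 8.1 kg.
Tool frame: the origin (TCP) lies midway between the tips of the shut fingers; the grasp point (between the pads) lies 19 mm behind it; x points along the fingers, z is the direction in which the jaws open and shut, and the axes are right-handed (so a half turn about x gives the same grasp; the last joint's range is limited). The gripper opens to 92 mm and grips with 3 to 60 N. Pads are 19 mm wide; open, the fingers measure 130 mm over their backs; the gripper's body (75 mm by 190 mm) begins 47 mm behind the grasp point.
Start: joints at [-1.294, 0.434, 0.025, 1.573, -0.012, 1.134, -0.075], TCP at [0.232, 0.58, 0.227] pointing down, gripper open.
Joint ranges: [-2.62, 2.62], [-0.44, 2.09], [-1.27, 1.32], [0.08, 2.57], [-1.32, 4.46], [0.12, 2], [-2.74, 2.74]. Speed limits (rad/s): [2.22, 2.22, 3.01, 3.01, 3.14, 3.14, 3.14].

### API

Orientations are given as a rotation vector (axis times angle).
In Python, from cell import arm, optics, finder gives the robot as it stands.
- The arm moves only by the tool send_rows, never from a script. Its argument "rows" is a list that holds one entry, the list of rows, each a list of 7 numbers: the shift along the tool's x, y, z in mm, then the turn, a rotation vector about the tool's x, y, z in degrees, then the opening in per cent of the stroke, from 0 (shut) to 100 (fully open). A call has exactly 8 rows; each row is the pose to reach, as a shift and turn from the pose commanded when the call began, along the tool's axes at that moment; what a row does not reach only later rows make up. A row lasts 1/10 s, in which the tool goes at most 50 mm and 8.59 degrees, less where a joint would pass 70% of its speed; a pose out of reach is approached as far as the arm can. A call with a gripper value outside its range is refused whole. The fingers move at their own pace and stop on an object; "grip_force" is the grip in N (left out, the last holds). Time passes only in rows, so rows that repeat a pose let the fingers close, or fill a call up. It gives the time, the measured TCP pose, the force and the opening at its end, in the units of the state.
- arm.observe(): the state, without advancing time (a new reading comes with each control period).
- optics.get_image(name): name is "scene" or "top" or "wrist"; returns (picture, depth): 384x512x3 uint8, red, green, blue; 384x512 float32, m along the optical axis (not along the pixel's ray), 0 where there is no reading.
- optics.get_calibration(name): a dict with "camera_matrix" (3x3 intrinsics, pixels), "position" and "orientation" of the camera in the world; the wrist camera has in their place "T_tool_cam" (4x4, takes a point from camera to tool coordinates, whose origin is the TCP and whose axes are the tool frame's). Camera axes: x right, y up, looking along -z (the intrinsics and any distortion apply to the point x, -y, -z); pixel columns grow to the right and rows downward; lengths in m; the calibration is good to about 2 mm. A picture is of the moment at which its call begins: read the wrist's pose just before it. get_calibration takes no time and is no camera call.
- arm.sign_off(): hands the job in, once; it reports no verdict.
Trained networks look in the newest picture that a camera, given by its name, has taken for a name from the list of things; names that differ only in an ending like _2 or _b are one class to them, and where a whole thing is asked for, a point or a joint stands for the part that bears it (a point fixed in the world has none). Each returns a list of dicts, best first, with "confidence" (0 to 1); they miss things now and then, are a little off and sometimes report something else, mostly with a low value. They report only what shows in the picture. A call takes as long as a camera call. They do not tell look-alikes from the thing itself.
- finder.search_frame(camera, thing): "bbox" ([left, top, width, height] in pixels, round what is visible of it).
- finder.regions_of(camera, thing): "region" (384x512 bool, what is visible of it) and "bbox" ([left, top, width, height] in pixels, round what is visible of it).
- finder.place_of(camera, thing): "xy" ([column, row] in pixels: a listed point, or the origin of a listed thing).
The state is a dict: "clock": time; "joints": joint angles; "dq": joint speeds; "joint_efforts": joint torques, N m; "position": TCP position; "ee_rot": TCP orientation; "force": force on the tool from outside, world axes, zero at the start; "ft_torque": the same for the moment, N m; "width": opening from 0.0 (shut) to 1.0 (fully open).
Only numpy, scipy, OpenCV 4.12 (cv2) and the standard library are available. Lean on these libraries where they do the work, as an engineer would, in place of code of your own. Each camera call takes 0.05 s, during which the arm holds its last target.

## Working session

There is one attempt and no reset: what is moved stays moved. The work goes in short steps, Python scripts to look and compute and a tool call to move; the robot and the scene stay as the last step left them, time stands still between calls to the robot, and variables do not carry over. Pictures are saved under pics/ and viewed, and the job is handed in when it is done.

Besides the shell and the picture viewer there is one more tool, called as name([rows], argument=value, ...), one row to a line, values as JSON. send_rows: Moves the arm, as the interface text tells. Its arguments: {"type":"object","properties":{"rows":{"type":"array"},"grip_force":{"type":"number"}},"required":["rows"]}

```bash
ls; mkdir -p pics; python3 - <<'E'
from cell import arm, optics, finder
import cv2, numpy as np
s=arm.observe(); print(s)
for n in ["scene","top","wrist"]:
    p,d=optics.get_image(n); cv2.imwrite(f"pics/a_{n}.png",p[:,:,::-1]); np.save(f"pics/a_{n}_d.npy",d)
    print(n,optics.get_calibration(n))
E
```

```text
pics
{'clock': 0.0, 'joints': array([-1.29358016,  0.43519884,  0.0249523 ,  1.57409592, -0.01163502,
        1.13401291, -0.07511761]), 'dq': array([-0.00050206, -0.0033573 ,  0.00061208,  0.00147862,  0.00011547,
       -0.00017219,  0.00063228]), 'joint_efforts': array([ 1.14906680e-05, -6.67846799e+01,  9.84985940e-01, -3.14461613e+01,
       -6.05136459e-02,  4.29449393e-02,  1.71904444e-04]), 'position': array([0.23155804, 0.57996413, 0.22596019]), 'ee_rot': array([-0.92592616,  1.36658059,  0.9243377 ]), 'force': array([ 0.27985083, -0.53243887,  0.42360462]), 'ft_torque': array([-0.01530138, -0.06164524, -0.04226795]), 'width': 0.9970000326815865}
scene {'camera_matrix': array([[374.10391904,   0.        , 257.85029564],
       [  0.        , 374.10391904, 184.10338224],
       [  0.        ,   0.        ,   1.        ]]), 'position': array([ 0.95967548, -0.79104617,  0.67177411]), 'orientation': array([0.92830125, 0.24966401, 0.43473703])}
top {'camera_matrix': array([[412.62523323,   0.        , 252.49550761],
       [  0.        , 412.62523323, 191.05521403],
       [  0.        ,   0.        ,   1.        ]]), 'position': array([ 0.47214169, -0.08150522,  1.27294825]), 'orientation': array([ 0.05216404, -0.03692056, -1.58900352])}
wrist {'camera_matrix': array([[342.88102446,   0.        , 254.74984647],
       [  0.        , 342.88102446, 187.49440505],
       [  0.        ,   0.        ,   1.        ]]), 'T_tool_cam': array([[ 5.83899153e-04,  3.07063382e-01, -9.51688887e-01,
        -1.57687903e-01],
       [-1.78520075e-03,  9.51687853e-01,  3.07061953e-01,
         8.30016718e-02],
       [ 9.99998236e-01,  1.51966250e-03,  1.10385951e-03,
         8.72853671e-04],
       [ 0.00000000e+00,  0.00000000e+00,  0.00000000e+00,
         1.00000000e+00]])}
```

View pics/a_top.png

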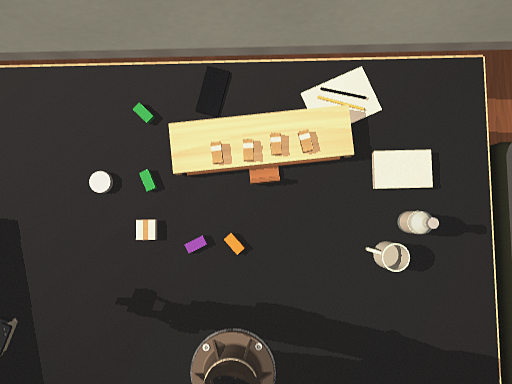

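View pics/a_scene.png

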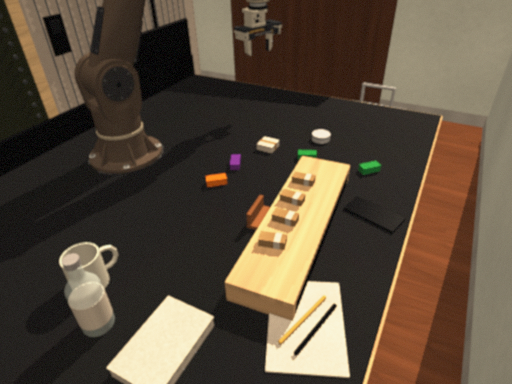

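View pics/a_wrist.png

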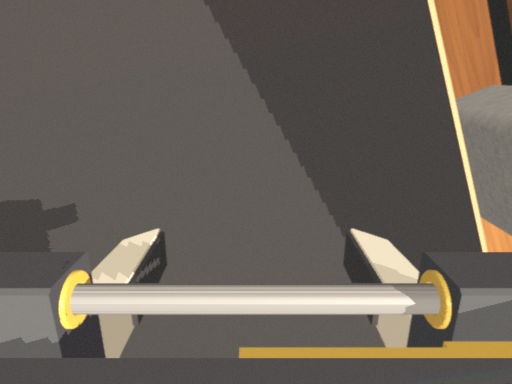

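```bash
cat > h.py <<'E'
import numpy as np, cv2
from scipy.spatial.transform import Rotation as R
from cell import arm, optics, finder
def campose(name,state=None):
    c=optics.get_calibration(name); K=c["camera_matrix"]
    T=np.eye(4)
    if "T_tool_cam" in c:
        s=state or arm.observe()
        W=np.eye(4);W[:3,:3]=R.from_rotvec(s["ee_rot"]).as_matrix();W[:3,3]=s["position"]
        T=W@c["T_tool_cam"]
    else:
        T[:3,:3]=R.from_rotvec(c["orientation"]).as_matrix();T[:3,3]=c["position"]
    return K,T
def cloud(name,d,state=None):
    K,T=campose(name,state)
    v,u=np.mgrid[0:d.shape[0],0:d.shape[1]]
    P=np.stack([(u-K[0,2])/K[0,0]*d,-(v-K[1,2])/K[1,1]*d,-d],-1)
    P=P@T[:3,:3].T+T[:3,3]; P[d<=0]=np.nan
    return P
def proj(name,p,state=None):
    K,T=campose(name,state); q=T[:3,:3].T@(np.asarray(p)-T[:3,3])
    return K[0,0]*q[0]/-q[2]+K[0,2], K[1,1]*-q[1]/-q[2]+K[1,2]
def ray_at_z(name,uv,z,state=None):
    K,T=campose(name,state)
    r=T[:3,:3]@np.array([(uv[0]-K[0,2])/K[0,0],-(uv[1]-K[1,2])/K[1,1],-1])
    return T[:3,3]+r*(z-T[2,3])/r[2]
def shot(name,tag):
    s=arm.observe(); p,d=optics.get_image(name)
    cv2.imwrite(f"pics/{tag}.png",p[:,:,::-1]); return p,d,cloud(name,d,s),s
def jaw():
    M=R.from_rotvec(arm.observe()["ee_rot"]).as_matrix(); return M
def go(pos,yaw):
    """target TCP world pos and jaw direction angle (deg, mod 180) with tool down: print row"""
    s=arm.observe(); M=R.from_rotvec(s["ee_rot"]).as_matrix()
    best=None
    for k in (0,180):
        a=np.deg2rad(yaw+k); x=np.array([0,0,-1.]); z=np.array([np.cos(a),np.sin(a),0]); y=np.cross(z,x)
        Rt=np.stack([x,y,z],1); rv=R.from_matrix(M.T@Rt).as_rotvec()
        if best is None or np.linalg.norm(rv)<np.linalg.norm(best): best=rv
    sh=M.T@(np.asarray(pos)-s["position"])*1000
    print("row:",[round(float(v),1) for v in sh]+[round(float(v),2) for v in np.rad2deg(best)], "| from",s["position"].round(4),"jaw",round(float(np.rad2deg(np.arctan2(M[1,2],M[0,2]))),1),"t",round(s["clock"],1),"w",round(s["width"],3))
E
python3 - <<'E'
from h import *
M=jaw(); print("tool R\n",M.round(3))
d=np.load("pics/a_top_d.npy"); P=cloud("top",d)
img=cv2.imread("pics/a_top.png")
for (u,v) in [(100,182),(146,230),(143,112),(148,180),(217,153),(248,150),(276,144),(306,142),(264,174),(300,220),(50,150),(0,70),(20,300)]:
    print((u,v),P[v,u].round(4))
# brush tops over table
# shelf
z=P[:,:,2]
m=((z>0.053)&(z<0.064)).astype(np.uint8)
n,l,st,c=cv2.connectedComponentsWithStats(m)
for i in range(1,n):
    if st[i,4]>300:
        pts=P[l==i][:,:2].astype(np.float32); print(st[i],cv2.minAreaRect(pts))
m=((z>0.07)&(z<0.09)).astype(np.uint8)
n,l,st,c=cv2.connectedComponentsWithStats(m)
for i in range(1,n):
    if st[i,4]>30:
        pts=P[l==i].astype(np.float32); print(st[i],np.median(pts[:,2]),cv2.minAreaRect(pts[:,:2]))
m=((z>0.014)&(z<0.030)).astype(np.uint8)
n,l,st,c=cv2.connectedComponentsWithStats(m)
for i in range(1,n):
    if st[i,4]>50:
        pts=P[l==i].astype(np.float32); print(st[i],np.median(pts[:,2]),cv2.minAreaRect(pts[:,:2]))
cv2.imwrite("pics/a_crop.png",cv2.resize(img[90:260,80:340],None,fx=3,fy=3,interpolation=cv2.INTER_CUBIC))
E
```

```text
tool R
 [[-0.    -0.929  0.371]
 [-0.001  0.371  0.929]
 [-1.    -0.    -0.001]]
(100, 182) [0.5796 0.395  0.0215]
(146, 230) [0.431  0.2554 0.0189]
(143, 112) [0.7937 0.263  0.0202]
(148, 180) [0.5828 0.2477 0.0229]
(217, 153) [0.6526 0.0307 0.0812]
(248, 150) [ 0.6604 -0.0596  0.0762]
(276, 144) [ 0.6751 -0.1414  0.0837]
(306, 142) [ 0.6802 -0.2292  0.0783]
(264, 174) [ 0.5954 -0.1062  0.0119]
(300, 220) [ 0.4523 -0.215  -0.0072]
(50, 150) [ 0.686   0.5638 -0.0073]
(0, 70) [ 0.9441  0.7236 -0.0033]
(20, 300) [ 2.237e-01  6.485e-01 -6.000e-04]
[ 168  105  186   69 7880] ((0.6960902214050293, -0.09743645787239075), (0.15135735273361206, 0.5410851240158081), 4.985414981842041)Traceback (most recent call last):
  File "<stdin>", line 19, in <module>
cv2.error: OpenCV(4.12.0) /io/opencv/modules/imgproc/src/convhull.cpp:143: error: (-215:Assertion failed) total >= 0 && (depth == CV_32F || depth == CV_32S) in function 'convexHull'
```

```bash
python3 - <<'E'
from h import *
d=np.load("pics/a_top_d.npy"); P=cloud("top",d)
img=cv2.imread("pics/a_top.png")
z=P[:,:,2]
for lo,hi in [(0.07,0.09),(0.01,0.034)]:
    m=((z>lo)&(z<hi)).astype(np.uint8)
    n,l,st,c=cv2.connectedComponentsWithStats(m)
    for i in range(1,n):
        if 30<st[i,4]<3000:
            pts=P[l==i].astype(np.float32); print(st[i],np.median(pts[:,2]).round(4),cv2.minAreaRect(np.ascontiguousarray(pts[:,:2])))
cv2.imwrite("pics/a_crop.png",cv2.resize(img[90:260,80:340],None,fx=3,fy=3,interpolation=cv2.INTER_CUBIC))
for th in ["tin1","soap1","tea1","pull_bar","shelf_front"]:
    print(th,[(np.round(o["xy"],1).tolist(),round(o["confidence"],2)) for o in finder.place_of("top",th)])
E
```

```text
[298 130  16  23 227] 0.0792 ((0.6840062141418457, -0.22713154554367065), (0.062253937125205994, 0.02986128255724907), 14.551008224487305)
[270 133  12  22 225] 0.0793 ((0.6771515607833862, -0.13984404504299164), (0.06265278905630112, 0.030195090919733047), 2.8399689197540283)
[243 139  11  22 219] 0.079 ((0.6610919833183289, -0.05962442606687546), (0.029214752838015556, 0.06189519912004471), 89.08026885986328)
[210 142  13  22 222] 0.0792 ((0.6552528738975525, 0.0331723690032959), (0.06218519061803818, 0.03044603206217289), 5.87097692489624)
[404 212  12  22  54] 0.0796 ((0.4405282735824585, -0.5191113352775574), (0.060251638293266296, 0.024533376097679138), 0.9140146374702454)
[370 243  25  28 114] 0.0792 ((0.3406263589859009, -0.44983023405075073), (0.07060135900974274, 0.07129961252212524), 16.1757755279541)
[393 244  17  28  97] 0.0855 ((0.33912450075149536, -0.49207767844200134), (0.04019791632890701, 0.07742200791835785), 80.15044403076172)
[207 354  51  25 155] 0.0782 ((0.04825834929943085, -0.0065991878509521484), (0.14348335564136505, 0.05305797979235649), 81.40980529785156
[... 1399 characters left out ...]
209 ((0.3848499655723572, 0.10641981661319733), (0.029774289578199387, 0.06355152279138565), 25.43977165222168)
[388 245  14  23  72] 0.0224 ((0.3364795446395874, -0.49574247002601624), (0.028284961357712746, 0.06901265680789948), 74.12608337402344)
[ 192  332   82   52 1522] 0.0138 ((0.04610220342874527, -0.0007086396217346191), (0.24248909950256348, 0.15110960602760315), 89.21957397460938)
tin1 [([100.3, 181.0], 0.72)]
soap1 [([145.5, 231.0], 0.74)]
tea1 [([235.4, 243.3], 0.79), ([146.5, 176.7], 0.72), ([197.6, 247.5], 0.69), ([215.4, 150.9], 0.68), ([273.6, 141.9], 0.67), ([304.3, 139.8], 0.66), ([140.7, 111.9], 0.45)]
pull_bar [([265.9, 179.1], 0.95)]
shelf_front [([262.2, 164.8], 0.85)]
```

View pics/a_crop.png

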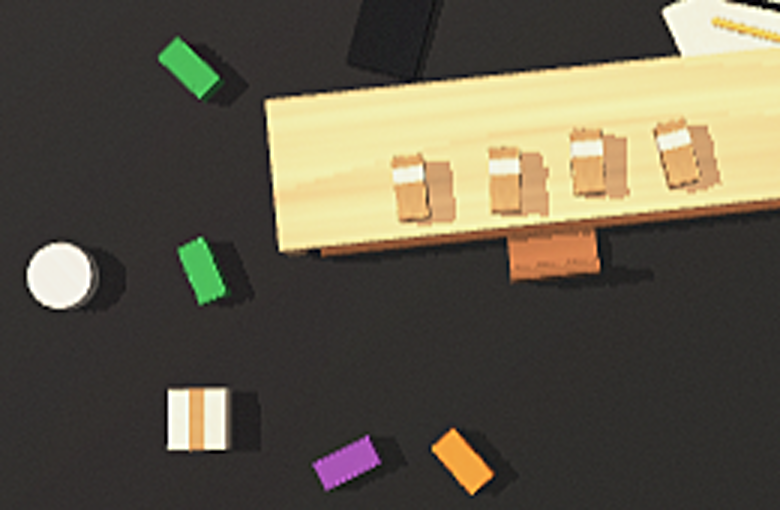

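```bash
python3 - <<'E'
from h import *
b=ray_at_z("top",(265.9,179.1),0.05); f=ray_at_z("top",(262.2,164.8),0.058); print(b,f)
go([b[0]-0.02,b[1],0.25],5)
E
```

```text
[ 0.57633907 -0.11079777  0.05      ] [ 0.61831373 -0.10052086  0.058     ]
row: [-23.2, -557.8, -521.5, 63.23, -0.01, 0.01] | from [0.2317 0.5804 0.2266] jaw 68.2 t 0.4 w 0.997
```

send_rows([
  [[-23, -558, -521, 63, 0, 0, 33], [-23, -558, -521, 63, 0, 0, 33], [-23, -558, -521, 63, 0, 0, 33], [-23, -558, -521, 63, 0, 0, 33], [-23, -558, -521, 63, 0, 0, 33], [-23, -558, -521, 63, 0, 0, 33], [-23, -558, -521, 63, 0, 0, 33], [-23, -558, -521, 63, 0, 0, 33]],
])

```text
clock: 1.2
position: [0.4025, 0.2169, 0.2392]
ee_rot: [-0.067, 1.569, 0.068]
force: [0.3, 1.0, -0.4]
width: 0.363
```

```bash
python3 - <<'E'
from h import *
go([0.556,-0.111,0.25],5)
E
```

```text
row: [-11.0, -339.9, 124.8, -0.08, 0.04, -0.05] | from [0.4025 0.2169 0.2392] jaw 4.9 t 1.2 w 0.363
```

send_rows([
  [[-11, -340, 125, 0, 0, 0, 33], [-11, -340, 125, 0, 0, 0, 33], [-11, -340, 125, 0, 0, 0, 33], [-11, -340, 125, 0, 0, 0, 33], [-11, -340, 125, 0, 0, 0, 33], [-11, -340, 125, 0, 0, 0, 33], [-11, -340, 125, 0, 0, 0, 33], [-11, -340, 125, 0, 0, 0, 33]],
])

```text
clock: 2.0
position: [0.5585, -0.1148, 0.2503]
ee_rot: [-0.069, 1.568, 0.064]
force: [-0.7, -0.7, 1.4]
width: 0.33
```

```bash
python3 - <<'E'
from h import *
go([0.556,-0.111,0.25],5)
p,d,P,s=shot("wrist","b_w")
print(finder.place_of("wrist","pull_bar"))
np.save("pics/b_P.npy",P)
E
```

```text
row: [0.3, 4.0, -2.2, -0.13, 0.08, 0.2] | from [ 0.5585 -0.1148  0.2503] jaw 4.9 t 2.0 w 0.33
[{'xy': [272.5, 156.8], 'confidence': 0.56}]
```

View pics/b_w.png

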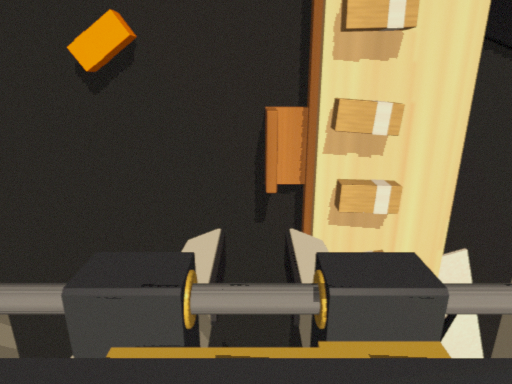

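```bash
python3 - <<'E'
from h import *
P=np.load("pics/b_P.npy"); z=P[:,:,2]
m=(z>0.038)&(z<0.056); m[:, :255]=0; m[:,300:]=0; m[:90]=0; m[215:]=0
pts=P[m].astype(np.float32); print(len(pts),np.median(pts,0),cv2.minAreaRect(np.ascontiguousarray(pts[:,:2])))
s=arm.observe()
print([ray_at_z("wrist",u,0.05,s).round(4) for u in [(272.5,156.8),(266,150),(277,150),(271,108),(271,190)]])
print(P[150,266:300,2].round(3))
b=[np.median(pts[:,0]),np.median(pts[:,1])]
go([b[0],b[1],0.10],5)
E
```

```text
952 [ 0.5761218  -0.10341251  0.04952481] ((0.5764967203140259, -0.10679604858160019), (0.012005307711660862, 0.0890612006187439), 4.756514072418213)
[array([ 0.5771, -0.1069,  0.05  ]), array([ 0.5695, -0.1001,  0.05  ]), array([ 0.5811, -0.0992,  0.05  ]), array([ 0.5704, -0.0565,  0.05  ]), array([ 0.5792, -0.1441,  0.05  ])]
[0.049 0.049 0.05  0.051 0.048 0.052 0.049 0.049 0.05  0.05  0.049 0.012
 0.016 0.014 0.015 0.014 0.015 0.012 0.013 0.013 0.013 0.014 0.014 0.015
 0.015 0.014 0.014 0.012 0.015 0.014 0.014 0.013 0.014 0.014]
row: [149.7, 6.4, 19.0, -0.02, 0.0, 0.08] | from [ 0.5577 -0.1112  0.2497] jaw 5.0 t 2.1 w 0.329
```

send_rows([
  [[50, 2.7, 19, 0, 0, 0, 33], [100, 2.7, 19, 0, 0, 0, 33], [150, 2.7, 19, 0, 0, 0, 33], [170, 2.7, 19, 0, 0, 0, 33], [190, 2.7, 19, 0, 0, 0, 33], [205, 2.7, 19, 0, 0, 0, 33], [220, 2.7, 19, 0, 0, 0, 33], [226, 2.7, 19, 0, 0, 0, 33]],
])

```text
clock: 2.9
position: [0.5757, -0.103, 0.0228]
ee_rot: [-0.072, 1.571, 0.073]
force: [-0.9, 1.0, 0.3]
width: 0.33
```

send_rows([
  [[0, 0, 0, 0, 0, 0, 33], [0, 0, 0, 0, 0, 0, 5], [0, 0, 0, 0, 0, 0, 5], [0, 0, 0, 0, 0, 0, 5], [0, 0, 0, 0, 0, 0, 5], [0, 0, 0, 0, 0, 0, 5], [0, 0, 0, 0, 0, 0, 5], [0, 0, 0, 0, 0, 0, 5]],
], grip_force=30)

```text
clock: 3.7
position: [0.5765, -0.1042, 0.0245]
ee_rot: [-0.071, 1.569, 0.072]
force: [-1.4, 1.1, 5.5]
width: 0.127
```

send_rows([
  [[0, 0, -12, 0, 0, 0, 5], [0, 0, -30, 0, 0, 0, 5], [0, 0, -50, 0, 0, 0, 5], [0, 0, -70, 0, 0, 0, 5], [0, 0, -90, 0, 0, 0, 5], [0, 0, -108, 0, 0, 0, 5], [0, 0, -122, 0, 0, 0, 5], [0, 0, -130, 0, 0, 0, 5]],
])

```text
clock: 4.5
position: [0.4471, -0.1154, 0.0244]
ee_rot: [-0.071, 1.567, 0.072]
force: [3.9, 3.7, 2.7]
width: 0.132
```

send_rows([
  [[0, 0, -5, 0, 0, 0, 5], [0, 0, -10, 0, 0, 0, 5], [0, 0, -14, 0, 0, 0, 5], [0, 0, -18, 0, 0, 0, 5], [0, 0, -21, 0, 0, 0, 5], [0, 0, -23, 0, 0, 0, 5], [0, 0, -24, 0, 0, 0, 5], [0, 0, -24, 0, 0, 0, 5]],
])

```text
clock: 5.3
position: [0.4313, -0.1168, 0.0245]
ee_rot: [-0.077, 1.557, 0.073]
force: [26.6, 9.2, -28.7]
width: 0.132
```

send_rows([
  [[0, 0, 4, 0, 0, 0, 5], [0, 0, 6, 0, 0, 0, 33], [0, 0, 6, 0, 0, 0, 33], [0, 0, 6, 0, 0, 0, 33], [-30, 0, 6, 0, 0, 0, 33], [-80, 0, 6, 0, 0, 0, 33], [-130, 0, 6, 0, 0, 0, 60], [-180, 0, 6, 0, 0, 0, 100]],
])

```text
clock: 6.1
position: [0.4273, -0.1181, 0.2053]
ee_rot: [-0.071, 1.571, 0.07]
force: [1.0, 1.8, 0.1]
width: 0.457
```

```bash
python3 - <<'E'
from h import *
p,d,P,s=shot("top","c_t")
p,d,P,s=shot("wrist","c_w")
go([0.45,0.1,0.3],5)
E
```

```text
row: [-90.7, 216.2, 39.1, 0.17, 0.52, 0.02] | from [ 0.4313 -0.1188  0.209 ] jaw 5.2 t 6.2 w 0.54
```

View pics/c_t.png

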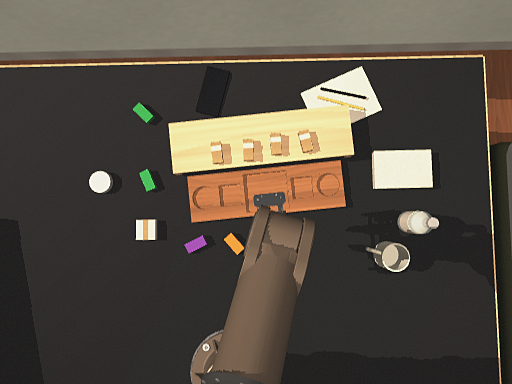

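View pics/c_w.png

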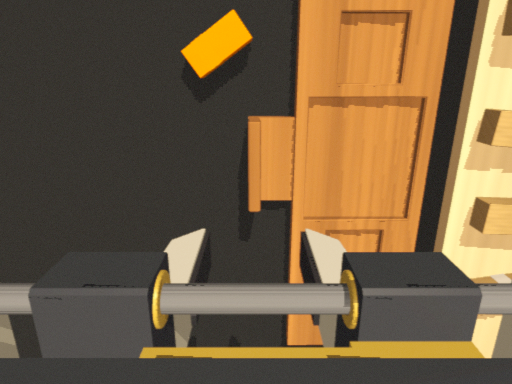

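```bash
python3 - <<'E'
from h import *
go([0.50,-0.05,0.34],5)
E
```

```text
row: [-130.3, 62.3, 75.8, 0.17, 0.52, 0.02] | from [ 0.4313 -0.1188  0.209 ] jaw 5.2 t 6.2 w 0.54
```

send_rows([
  [[-50, 20, 20, 0, 0, 0, 100], [-90, 40, 50, 0, 0.5, 0, 100], [-130, 62, 76, 0, 0.5, 0, 100], [-130, 62, 76, 0, 0.5, 0, 100], [-130, 62, 76, 0, 0.5, 0, 100], [-130, 62, 76, 0, 0.5, 0, 100], [-130, 62, 76, 0, 0.5, 0, 100], [-130, 62, 76, 0, 0.5, 0, 100]],
])

```text
clock: 7.0
position: [0.4976, -0.0497, 0.3327]
ee_rot: [-0.071, 1.58, 0.07]
force: [0.3, -0.4, -0.9]
width: 1.001
```

```bash
python3 - <<'E'
from h import *
p,d,P,s=shot("wrist","d_w"); np.save("pics/d_P.npy",P); np.save("pics/d_s.npy",s,allow_pickle=True)
print(s["position"],s["ee_rot"])
for th,z in [("round_well_left",.013),("square_well_left",.013),("compartment",.013),("square_well_right",.013),("shelf_front",.058),("pull_bar",.05)]:
    for o in finder.place_of("wrist",th): print(th,np.round(o["xy"],1),round(o["confidence"],2),ray_at_z("wrist",o["xy"],z,s).round(4))
E
```

```text
[ 0.49762533 -0.04973381  0.33274446] [-0.07084027  1.58032393  0.07041376]
round_well_left [203.4 189. ] 0.59 [ 0.4263 -0.1289  0.013 ]
square_well_left [285.9 106.5] 0.62 [ 0.5331 -0.0007  0.013 ]
compartment [283.2 182.8] 0.71 [ 0.5417 -0.1088  0.013 ]
square_well_right [280.7 250.5] 0.87 [ 0.5503 -0.2186  0.013 ]
shelf_front [348.3 190.4] 0.61 [ 0.6241 -0.098   0.058 ]
pull_bar [202.9 193.4] 0.56 [ 0.431  -0.1227  0.05  ]
```

View pics/d_w.png

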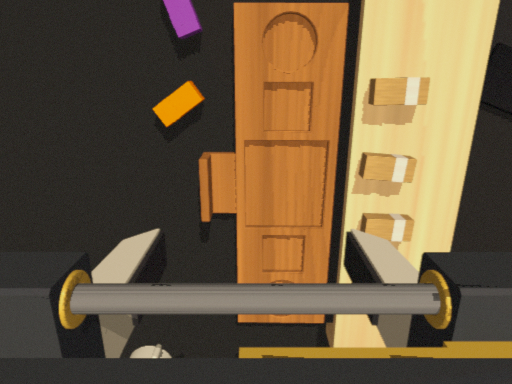

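```bash
python3 - <<'E'
from h import *
P=np.load("pics/d_P.npy"); s=np.load("pics/d_s.npy",allow_pickle=True).item()
z=cv2.medianBlur(P[:,:,2].astype(np.float32),5)
x,y=P[:,:,0],P[:,:,1]
reg=np.zeros(z.shape,bool); reg[0:275,236:345]=1
tray=(z>0.005)&(z<0.03)&reg
n,l,st,c=cv2.connectedComponentsWithStats(tray.astype(np.uint8)); i=1+np.argmax(st[1:,4])
pts=P[l==i].astype(np.float32); print(st[i],np.percentile(pts[:,2],[5,25,50,75,95]).round(4), cv2.minAreaRect(np.ascontiguousarray(pts[:,:2])))
top=np.percentile(z[l==i],85)
w=(z<top-0.0045)&(z>0.004)&(l==i)
w=cv2.morphologyEx(w.astype(np.uint8),cv2.MORPH_OPEN,np.ones((5,5)))
n,l2,st,c=cv2.connectedComponentsWithStats(w)
for i in range(1,n):
    if st[i,4]>300:
        q=np.ascontiguousarray(P[l2==i].astype(np.float32)); print(st[i],np.median(q[:,2]).round(4),cv2.minAreaRect(q[:,:2]),cv2.minEnclosingCircle(q[:,:2]))
shelf=(z>0.053)&(z<0.063); shelf[:,:340]=0
n,l3,st,c=cv2.connectedComponentsWithStats(shelf.astype(np.uint8)); i=1+np.argmax(st[1:,4])
# front edge fit
fp=[]
for v in range(10,230,3):
    u=np.where(l3[v]==i)[0]
    if len(u): fp.append(P[v,u[0]])
fp=np.array(fp); a,b=np.polyfit(fp[:,1],fp[:,0],1); print("shelf front x=",b,"+",a,"*y  yaw",np.rad2deg(-np.arctan(a)), "res",np.std(fp[:,0]-a*fp[:,1]-b), np.median(P[l3==i][:,2]))
cv2.imwrite("pics/d_mask.png",(w*255))
E
```

```text
[  236     2   109   273 27439] [nan nan nan nan nan] ((0.5386471748352051, -0.06367143988609314), (0.13992778956890106, 0.3850928544998169), 5.024942398071289)Traceback (most recent call last):
  File "<stdin>", line 15, in <module>
cv2.error: OpenCV(4.12.0) /io/opencv/modules/imgproc/src/convhull.cpp:143: error: (-215:Assertion failed) total >= 0 && (depth == CV_32F || depth == CV_32S) in function 'convexHull'
```

```bash
cat > wells.py <<'E'
from h import *
P=np.load("pics/d_P.npy"); s=np.load("pics/d_s.npy",allow_pickle=True).item()
ok=np.isfinite(P[:,:,2])
z=cv2.medianBlur(np.nan_to_num(P[:,:,2],nan=0.02).astype(np.float32),5)
reg=np.zeros(z.shape,bool); reg[0:275,236:345]=1
tray=(z>0.005)&(z<0.03)&reg&ok
n,l,st,c=cv2.connectedComponentsWithStats(tray.astype(np.uint8)); i=1+np.argmax(st[1:,4])
pts=P[l==i].astype(np.float32); print(st[i],np.percentile(pts[:,2],[5,25,50,75,95]).round(4), cv2.minAreaRect(np.ascontiguousarray(pts[:,:2])), cv2.boxPoints(cv2.minAreaRect(np.ascontiguousarray(pts[:,:2]))))
w=(z<0.0175)&(z>0.004)&(l==i)
w=cv2.morphologyEx(w.astype(np.uint8),cv2.MORPH_OPEN,np.ones((5,5)))
n,l2,st,c=cv2.connectedComponentsWithStats(w)
for i in range(1,n):
    if st[i,4]>300:
        q=np.ascontiguousarray(P[l2==i].astype(np.float32)); print(st[i],np.median(q[:,2]).round(4),cv2.minAreaRect(q[:,:2]),cv2.minEnclosingCircle(q[:,:2]))
shelf=(z>0.053)&(z<0.063)&ok; shelf[:,:340]=0
n,l3,st,c=cv2.connectedComponentsWithStats(shelf.astype(np.uint8)); i=1+np.argmax(st[1:,4])
fp=[]
for v in range(10,225,3):
    u=np.where(l3[v]==i)[0]
    if len(u): fp.append(P[v,u[0]])
fp=np.array(fp); a,b=np.polyfit(fp[:,1],fp[:,0],1); print("shelf front x=",b,"+",a,"*y  yaw",np.rad2deg(-np.arctan(a)), "res",np.std(fp[:,0]-a*fp[:,1]-b), np.median(P[l3==i][:,2]))
cv2.imwrite("pics/d_mask.png",(w*255))
E
python3 wells.py
```

```text
[  236     3   109   272 27443] [0.0117 0.0129 0.0201 0.0218 0.0229] ((0.5422985553741455, -0.06596449017524719), (0.14540939033031464, 0.38311806321144104), 3.813588857650757) [[ 0.45701417  0.12033475]
 [ 0.48249552 -0.261935  ]
 [ 0.6275829  -0.25226372]
 [ 0.60210156  0.13000602]]Traceback (most recent call last):
  File "wells.py", line 14, in <module>
    q=np.ascontiguousarray(P[l2==i].astype(np.float32)); print(st[i],np.median(q[:,2]).round(4),cv2.minAreaRect(q[:,:2]),cv2.minEnclosingCircle(q[:,:2]))
                                                                                                ~~~~~~~~~~~~~~~^^^^^^^^^
cv2.error: OpenCV(4.12.0) /io/opencv/modules/imgproc/src/convhull.cpp:143: error: (-215:Assertion failed) total >= 0 && (depth == CV_32F || depth == CV_32S) in function 'convexHull'
```

```bash
sed -i 's/cv2.minAreaRect(q\[:,:2\]),cv2.minEnclosingCircle(q\[:,:2\])/cv2.minAreaRect(q[:,:2].copy()),cv2.minEnclosingCircle(q[:,:2].copy())/' wells.py
python3 wells.py
```

```text
[  236     3   109   272 27443] [0.0117 0.0129 0.0201 0.0218 0.0229] ((0.5422985553741455, -0.06596449017524719), (0.14540939033031464, 0.38311806321144104), 3.813588857650757) [[ 0.45701417  0.12033475]
 [ 0.48249552 -0.261935  ]
 [ 0.6275829  -0.25226372]
 [ 0.60210156  0.13000602]]
[ 263   13   53   58 2394] 0.0127 ((0.5278549194335938, 0.07983563840389252), (0.06708724796772003, 0.06778313219547272), 5.41320276260376) ((0.5275135040283203, 0.0792170986533165), 0.034582775086164474)
[ 264   83   48   48 2232] 0.0127 ((0.5345907807350159, -0.0012183263897895813), (0.0627734437584877, 0.062325943261384964), 5.056186676025391) ((0.5345210433006287, -0.0011875593336299062), 0.042481325566768646)
[ 245  141   82   86 6783] 0.0128 ((0.5437371134757996, -0.11144648492336273), (0.1153394803404808, 0.12939071655273438), 4.758615970611572) ((0.5438358187675476, -0.11139959841966629), 0.08458523452281952)
[ 262  235   42   36 1416] 0.0129 ((0.5530757904052734, -0.22189770638942719), (0.06304822117090225, 0.06076706945896149), 5.2351603507995605) ((0.5531080961227417, -0.22299958765506744), 0.041798047721385956)
shelf front x= 0.61434279645627 + -0.08418759567057871 *y  yaw 4.812246313313545 res 0.000238544043339322 0.057775198814721346
```

View pics/d_mask.png

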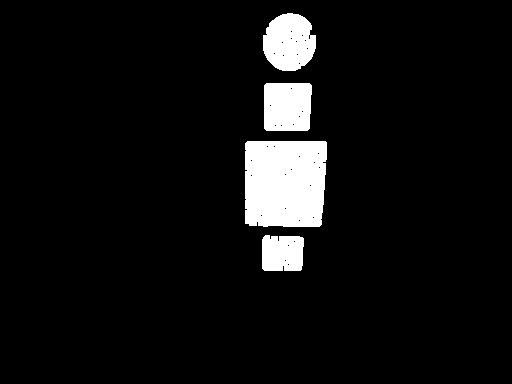

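```bash
python3 - <<'E'
from h import *
go([0.50,0.30,0.333],4.85)
E
```

```text
row: [0.5, 347.4, 33.1, 0.38, -0.5, -0.0] | from [ 0.4987 -0.0489  0.3337] jaw 5.2 t 7.3 w 1.001
```

send_rows([
  [[0, 50, 5, 0, 0, 0, 100], [0, 100, 10, 0, -0.5, 0, 100], [0, 150, 15, 0.4, -0.5, 0, 100], [0, 200, 20, 0.4, -0.5, 0, 100], [0, 250, 25, 0.4, -0.5, 0, 100], [0, 300, 33, 0.4, -0.5, 0, 100], [0, 340, 33, 0.4, -0.5, 0, 100], [0, 347, 33, 0.4, -0.5, 0, 100]],
])

```text
clock: 8.15
position: [0.4979, 0.3063, 0.3323]
ee_rot: [-0.072, 1.571, 0.074]
force: [-0.8, -0.1, 0.3]
width: 1.0
```

send_rows([
  [[0, 0, 0, 0, 0, 0, 100], [0, 0, 0, 0, 0, 0, 100], [0, 0, 0, 0, 0, 0, 100], [0, 0, 0, 0, 0, 0, 100], [0, 0, 0, 0, 0, 0, 100], [0, 0, 0, 0, 0, 0, 100], [0, 0, 0, 0, 0, 0, 100], [0, 0, 0, 0, 0, 0, 100]],
])

```text
clock: 8.95
position: [0.5, 0.2996, 0.3335]
ee_rot: [-0.066, 1.57, 0.066]
force: [-0.4, -0.5, -0.1]
width: 1.0
```

```bash
cat > obj.py <<'E'
from h import *
import sys
def tops(P,lo,hi,amin=150,verbose=True):
    ok=np.isfinite(P[:,:,2]); z=cv2.medianBlur(np.nan_to_num(P[:,:,2]).astype(np.float32),3)
    m=((z>lo)&(z<hi)&ok).astype(np.uint8); n,l,st,c=cv2.connectedComponentsWithStats(m); out=[]
    for i in range(1,n):
        if st[i,4]>amin:
            q=P[l==i].astype(np.float32); q=q[np.isfinite(q[:,2])]
            if np.linalg.norm(np.ptp(q[:,:2],0))>0.25: continue
            r=cv2.minAreaRect(q[:,:2].copy()); e=cv2.minEnclosingCircle(q[:,:2].copy())
            print(st[i].tolist(),"z",np.median(q[:,2]).round(4),"rect",np.round(r[0],4),np.round(r[1],4),round(r[2],2),"circ",np.round(e[0],4),round(e[1],4),"mean",q[:,:2].mean(0).round(4))
if __name__=="__main__":
    p,d,P,s=shot("wrist",sys.argv[1]); print(s["position"].round(4),s["ee_rot"].round(4)); tops(P,float(sys.argv[2]),float(sys.argv[3]))
E
python3 obj.py e_w 0.016 0.032
```

```text
[0.5    0.2996 0.3335] [-0.0662  1.5698  0.0662]
[298, 45, 51, 54, 2141] z 0.0237 rect [0.5816 0.3963] [0.0644 0.0654] 11.19 circ [0.5822 0.3964] 0.0331 mean [0.5814 0.3968]
[183, 144, 45, 45, 1811] z 0.0238 rect [0.4334 0.2572] [0.0604 0.0604] 89.67 circ [0.4336 0.2579] 0.0411 mean [0.4336 0.2586]
[432, 161, 49, 42, 963] z 0.0218 rect [0.7979 0.2599] [0.0621 0.0448] 45.73 circ [0.793  0.2646] 0.0337 mean [0.7923 0.2652]
[287, 163, 47, 31, 914] z 0.0218 rect [0.5838 0.2522] [0.0619 0.0308] 21.86 circ [0.5839 0.2528] 0.0333 mean [0.5837 0.2529]
[312, 232, 34, 16, 168] z 0.0239 rect [0.6222 0.1664] [0.0534 0.0162] 23.76 circ [0.6254 0.1591] 0.0268 mean [0.6214 0.1662]
[367, 233, 49, 5, 197] z 0.0235 rect [0.64   0.2294] [0.0419 0.2393] 54.73 circ [0.6521 0.2464] 0.1198 mean [0.7182 0.1762]
[165, 238, 23, 40, 568] z 0.0218 rect [0.3939 0.1063] [0.0676 0.0389] 86.46 circ [0.3836 0.1063] 0.0345 mean [0.3916 0.1056]
[215, 253, 91, 30, 1845] z 0.0218 rect [0.5258 0.0936] [0.1472 0.063 ] 4.54 circ [0.5263 0.0879] 0.0781 mean [0.5245 0.1053]
[151, 315, 40, 21, 496] z 0.022 rect [ 0.3863 -0.0095] [0.0622 0.0313] 40.96 circ [ 0.3862 -0.0088] 0.0339 mean [ 0.3836 -0.0127]
[216, 315, 88, 43, 1853] z 0.022 rect [ 0.5365 -0.0316] [0.1486 0.0963] 5.07 circ [ 0.5353 -0.0321] 0.0849 mean [ 0.5325 -0.0208]
```

View pics/e_w.png

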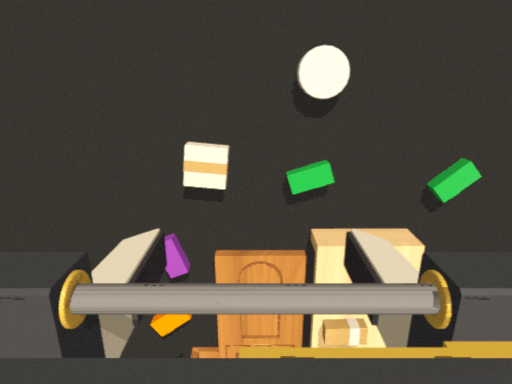

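```bash
python3 - <<'E'
from h import *
go([0.4335,0.2577,0.08],-0.3)
go([0.4335,0.2577,0.012],-0.3)
E
```

```text
row: [253.5, -36.2, -69.8, 5.13, 0.0, -0.0] | from [0.5    0.2997 0.3335] jaw 4.8 t 9.0 w 0.998
row: [321.5, -36.2, -69.8, 5.13, 0.0, -0.0] | from [0.5    0.2997 0.3335] jaw 4.8 t 9.0 w 0.998
```

send_rows([
  [[45, -15, -20, 2, 0, 0, 100], [90, -25, -40, 4, 0, 0, 100], [135, -36, -60, 5.1, 0, 0, 100], [180, -36, -70, 5.1, 0, 0, 100], [220, -36, -70, 5.1, 0, 0, 100], [250, -36, -70, 5.1, 0, 0, 100], [254, -36, -70, 5.1, 0, 0, 100], [254, -36, -70, 5.1, 0, 0, 100]],
], grip_force=25)

```text
clock: 9.8
position: [0.4333, 0.2577, 0.0795]
ee_rot: [0.003, 1.572, -0.005]
force: [-0.1, 0.2, 1.5]
width: 1.0
```

```bash
python3 - <<'E'
from h import *
go([0.4335,0.2577,0.012],-0.3)
E
```

```text
row: [67.5, 0.1, 0.3, 0.02, -0.05, 0.06] | from [0.4333 0.2577 0.0795] jaw -0.3 t 9.8 w 1.0
```

send_rows([
  [[25, 0, 0, 0, 0, 0, 100], [45, 0, 0, 0, 0, 0, 100], [60, 0, 0, 0, 0, 0, 100], [67, 0, 0, 0, 0, 0, 100], [67, 0, 0, 0, 0, 0, 100], [67, 0, 0, 0, 0, 0, 55], [67, 0, 0, 0, 0, 0, 55], [67, 0, 0, 0, 0, 0, 55]],
])

```text
clock: 10.6
position: [0.4337, 0.2583, 0.0133]
ee_rot: [0.004, 1.57, -0.003]
force: [0.1, -1.0, -0.2]
width: 0.789
```

send_rows([
  [[0, 0, 0, 0, 0, 0, 50], [0, 0, 0, 0, 0, 0, 50], [0, 0, 0, 0, 0, 0, 50], [-5, 0, 0, 0, 0, 0, 50], [-15, 0, 0, 0, 0, 0, 50], [-30, 0, 0, 0, 0, 0, 50], [-50, 0, 0, 0, 0, 0, 50], [-75, 0, 0, 0, 0, 0, 50]],
])

```text
clock: 11.4
position: [0.4327, 0.2574, 0.0883]
ee_rot: [0.003, 1.572, -0.005]
force: [0.4, 0.3, -0.2]
width: 0.651
```

```bash
python3 - <<'E'
from h import *
p,d,P,s=shot("wrist","f_w")
go([0.5345,-0.0012,0.10],4.85)
E
```

```text
row: [-8.3, -259.1, 101.2, -5.16, 0.17, -0.13] | from [0.4347 0.2585 0.092 ] jaw -0.3 t 11.4 w 0.651
```

View pics/f_w.png

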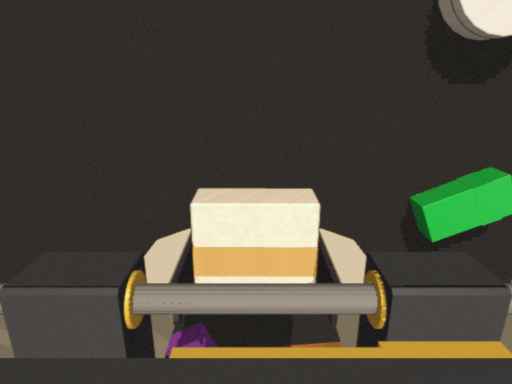

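```bash
cat > held.py <<'E'
from h import *
import sys
p,d,P,s=shot("wrist",sys.argv[1])
M=R.from_rotvec(s["ee_rot"]).as_matrix(); Q=(P-s["position"])@M  # tool coords
c=Q[150:282,150:360].reshape(-1,3); c=c[np.isfinite(c[:,0])]
half=float(sys.argv[2])
c=c[(abs(c[:,2])<half)&(abs(c[:,1])<0.05)&(c[:,0]<0.03)&(c[:,0]>-0.03)]
h=c[:,0]; print("tool x of top (neg=above TCP):",np.percentile(h,[2,10,25,50]).round(4))
t=c[abs(h-np.percentile(h,25))<0.003]
print("top y range",np.percentile(t[:,1],[0.5,50,99.5]).round(4),"z range",np.percentile(t[:,2],[.5,99.5]).round(4))
# plane fit
A=np.c_[t[:,1:],np.ones(len(t))]; k=np.linalg.lstsq(A,t[:,0],rcond=None)[0]; print("tilt deg about z,y:",np.rad2deg(k[:2]).round(2))
E
python3 held.py f2_w 0.028
python3 -c "
from h import *
go([0.5345,-0.0012,0.10],4.85)"
```

```text
tool x of top (neg=above TCP): [-0.0121 -0.0117 -0.0113 -0.0109]
top y range [-0.0118  0.0103  0.0294] z range [-0.0277  0.0277]
tilt deg about z,y: [0.6 0. ]
row: [-9.8, -259.5, 100.9, -5.13, 0.23, -0.17] | from [0.4349 0.2588 0.0906] jaw -0.3 t 11.5 w 0.649
```

send_rows([
  [[0, -40, 15, -1, 0, 0, 50], [0, -80, 30, -2, 0, 0, 50], [0, -120, 45, -3, 0, 0, 50], [5, -160, 60, -4, 0, 0, 50], [5, -200, 80, -5.1, 0, 0, 50], [10, -235, 95, -5.1, 0.2, -0.2, 50], [15, -255, 101, -5.1, 0.2, -0.2, 50], [20, -259.5, 101, -5.1, 0.2, -0.2, 50]],
])

```text
clock: 12.3
position: [0.5336, -0.0057, 0.0672]
ee_rot: [-0.067, 1.573, 0.059]
force: [0.3, 0.1, -1.3]
width: 0.647
```

send_rows([
  [[0, 0, 0, 0, 0, 0, 50], [0, 0, 0, 0, 0, 0, 50], [0, 0, 0, 0, 0, 0, 50], [0, 0, 0, 0, 0, 0, 50], [0, 0, 0, 0, 0, 0, 50], [0, 0, 0, 0, 0, 0, 50], [0, 0, 0, 0, 0, 0, 50], [0, 0, 0, 0, 0, 0, 50]],
])

```text
clock: 13.1
position: [0.5331, -0.002, 0.0675]
ee_rot: [-0.069, 1.573, 0.064]
force: [0.3, 0.3, -1.0]
width: 0.648
```

```bash
python3 held.py g_w 0.028
python3 -c "
from h import *
go([0.5345,-0.0012,0.038],4.85)"
```

```text
tool x of top (neg=above TCP): [-0.0121 -0.0116 -0.0113 -0.0108]
top y range [-0.0119  0.0103  0.0294] z range [-0.0277  0.0277]
tilt deg about z,y: [ 0.56 -0.  ]
row: [29.5, 0.8, 1.6, -0.01, -0.21, 0.19] | from [ 0.5331 -0.0021  0.0675] jaw 4.8 t 13.2 w 0.648
```

View pics/g_w.png

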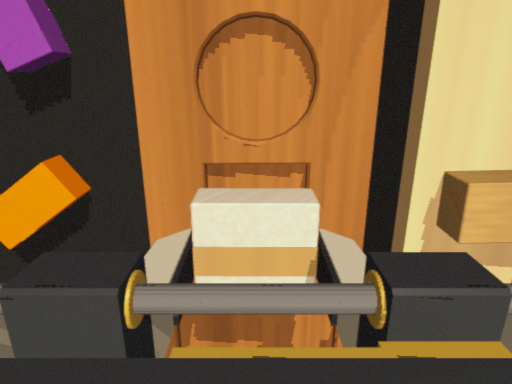

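```bash
python3 - <<'E'
from h import *
p,d,P,s=shot("wrist","g2_w")
ok=np.isfinite(P[:,:,2]); z=cv2.medianBlur(np.nan_to_num(P[:,:,2]).astype(np.float32),3)
w=((z<0.0175)&(z>0.008)&ok); w[:, :180]=0; w[:,340:]=0; w[240:]=0
w=cv2.morphologyEx(w.astype(np.uint8),cv2.MORPH_OPEN,np.ones((3,3)))
n,l,st,c=cv2.connectedComponentsWithStats(w)
M=R.from_rotvec(s["ee_rot"]).as_matrix()
for i in range(1,n):
    if st[i,4]>200:
        q=P[l==i].astype(np.float32); r=cv2.minAreaRect(q[:,:2].copy()); e=cv2.minEnclosingCircle(q[:,:2].copy())
        t=((q-s["position"])@M)
        print(st[i].tolist(),np.median(q[:,2]),np.round(r[0],4),np.round(r[1],4),r[2],"circ",np.round(e[0],4),round(e[1],4),"tool y",np.percentile(t[:,1],[.5,99.5]).round(4),"tool z",np.percentile(t[:,2],[.5,99.5]).round(4))
E
```

```text
[197, 15, 119, 126, 11610] 0.01273171 [0.5274 0.0793] [0.0688 0.0688] 13.094635963439941 circ [0.5275 0.0793] 0.0348 tool y [0.0484 0.1153] tool z [-0.032  0.035]
[206, 164, 101, 25, 2432] 0.012790253 [0.5323 0.0209] [0.0636 0.0169] 4.401797294616699 circ [0.5323 0.021 ] 0.0327 tool y [0.0151 0.0314] tool z [-0.0302  0.0329]
```

send_rows([
  [[8, 0.4, 1.4, 0, -0.2, 0.2, 50], [16, 0.4, 1.4, 0, -0.2, 0.2, 50], [24, 0.4, 1.4, 0, -0.2, 0.2, 50], [29, 0.4, 1.4, 0, -0.2, 0.2, 50], [32, 0.4, 1.4, 0, -0.2, 0.2, 50], [35, 0.4, 1.4, 0, -0.2, 0.2, 50], [37, 0.4, 1.4, 0, -0.2, 0.2, 50], [38, 0.4, 1.4, 0, -0.2, 0.2, 50]],
])

```text
clock: 14.0
position: [0.534, -0.0002, 0.0297]
ee_rot: [-0.066, 1.57, 0.069]
force: [-3.6, 4.8, 7.5]
width: 0.65
```

send_rows([
  [[1, 0, 0, 0, 0, 0, 50], [2, 0, 0, 0, 0, 0, 50], [3, 0, 0, 0, 0, 0, 50], [3.5, 0, 0, 0, 0, 0, 50], [3.5, 0, 0, 0, 0, 0, 50], [3.5, 0, 0, 0, 0, 0, 50], [3.5, 0, 0, 0, 0, 0, 50], [3.5, 0, 0, 0, 0, 0, 50]],
])

```text
clock: 14.8
position: [0.5375, 0.0002, 0.0289]
ee_rot: [-0.065, 1.564, 0.069]
force: [-3.1, 5.9, 30.0]
width: 0.651
```

```bash
python3 held.py h_w 0.028
python3 -c "
from h import *
print(arm.observe()['force'])
go([0.5345,-0.0012,0.0255],4.85)"
```

```text
tool x of top (neg=above TCP): [-0.0137 -0.0127 -0.0111 -0.0086]
top y range [-0.0103  0.0077  0.0282] z range [-0.0277  0.0277]
tilt deg about z,y: [8.48 0.19]
[-3.286806    4.53366451 29.5700278 ]
row: [3.4, -1.2, -3.1, 0.06, 0.36, -0.14] | from [5.375e-01 2.000e-04 2.890e-02] jaw 4.9 t 14.8 w 0.649
```

View pics/h_w.png

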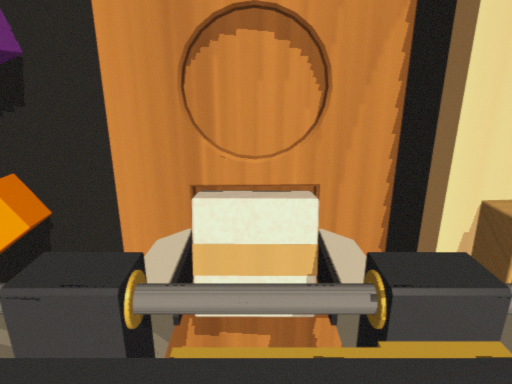

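send_rows([
  [[-2, 0, 0, 0, 0, 0, 50], [-3, 0.5, 0, 0, 0, 0, 50], [-3, 1, 0, 0, 0, 0, 50], [-3, 1.5, 0, 0, 0, 0, 50], [-3, 2, 0, 0, 0, 0, 50], [-2, 2, 0, 0, 0, 0, 50], [-1, 2, 0, 0, 0, 0, 50], [0, 2, 0, 0, 0, 0, 50]],
])

```text
clock: 15.65
position: [0.5362, -0.0005, 0.0285]
ee_rot: [-0.065, 1.566, 0.065]
force: [-2.4, -2.0, 40.3]
width: 0.653
```

```bash
python3 held.py i_w 0.028
python3 -c "
from h import *
print(arm.observe()['force'])
go([0.5345,-0.0012,0.0255],4.85)"
```

```text
tool x of top (neg=above TCP): [-0.0141 -0.0131 -0.0115 -0.009 ]
top y range [-0.01    0.0078  0.0284] z range [-0.0277  0.0277]
tilt deg about z,y: [8.51 0.21]
[-2.43743971 -1.994737   34.38484694]
row: [3.0, -0.5, -1.9, -0.09, 0.26, -0.01] | from [ 5.364e-01 -5.000e-04  2.850e-02] jaw 4.8 t 15.7 w 0.65
```

View pics/i_w.png

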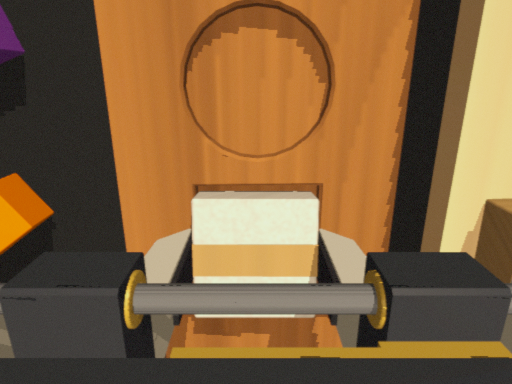

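send_rows([
  [[-3, 0, 0, 0, 0, 0, 50], [-6, 0, 0, 0, 0, 0, 50], [-6, 0.5, 0, 0, 0, 0, 50], [-6, 1, 0, 0, 0, 0, 50], [-6, 1, 0, 0, 0, 0, 50], [-6, 1, 0, 0, 0, 0, 50], [-6, 1, 0, 0, 0, 0, 50], [-6, 1, 0, 0, 0, 0, 50]],
])

```text
clock: 16.5
position: [0.5337, 0.0014, 0.0318]
ee_rot: [-0.066, 1.571, 0.067]
force: [1.3, -1.0, -2.2]
width: 0.652
```

```bash
python3 held.py j_w 0.028
python3 -c "
from h import *
print(arm.observe()['force'])
go([0.5345,-0.0012,0.0255],4.85)"
```

```text
tool x of top (neg=above TCP): [-0.014  -0.013  -0.0114 -0.0089]
top y range [-0.0101  0.0079  0.0288] z range [-0.0277  0.0277]
tilt deg about z,y: [8.48 0.22]
[ 2.06004703  0.07135959 -2.13131337]
row: [6.3, -2.7, 0.6, -0.01, -0.05, -0.02] | from [0.5337 0.0014 0.0318] jaw 4.8 t 16.6 w 0.65
```

View pics/j_w.png

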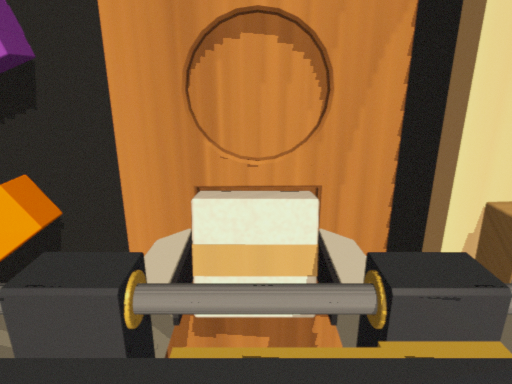

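send_rows([
  [[0, 1, 0.6, 0, 0, 0, 50], [0, 2, 0.6, 0, 0, 0, 50], [0, 2, 0.6, 0, 0, 0, 50], [0.5, 2, 0.6, 0, 0, 0, 50], [1, 2, 0.6, 0, 0, 0, 50], [1.5, 2, 0.6, 0, 0, 0, 50], [2, 2, 0.6, 0, 0, 0, 50], [2.5, 2, 0.6, 0, 0, 0, 50]],
])

```text
clock: 17.35
position: [0.5345, 0.0033, 0.0295]
ee_rot: [-0.066, 1.57, 0.066]
force: [0.9, -0.4, -0.4]
width: 0.651
```

```bash
python3 held.py k_w 0.028
python3 -c "
from h import *
print(arm.observe()['force'])
go([0.5345,-0.0012,0.0255],4.85)"
```

```text
tool x of top (neg=above TCP): [-0.014  -0.0129 -0.0114 -0.0089]
top y range [-0.0101  0.0079  0.0284] z range [-0.0277  0.0277]
tilt deg about z,y: [8.41 0.24]
[ 0.89078622 -0.3315251  -0.70030165]
row: [3.9, -4.5, -0.3, -0.02, -0.01, -0.01] | from [0.5345 0.0033 0.0294] jaw 4.8 t 17.4 w 0.647
```

send_rows([
  [[0.5, 0, 0, 0, 0, 0, 50], [1, 0, 0, 0, 0, 0, 50], [1.5, 0, 0, 0, 0, 0, 50], [2, 0, 0, 0, 0, 0, 50], [2.5, 0, 0, 0, 0, 0, 50], [2.5, 0, 0, 0, 0, 0, 50], [2.5, 0, 0, 0, 0, 0, 50], [2.5, 0, 0, 0, 0, 0, 50]],
])

```text
clock: 18.2
position: [0.5346, 0.0025, 0.0276]
ee_rot: [-0.066, 1.569, 0.065]
force: [-2.8, -2.8, 9.7]
width: 0.652
```

```bash
python3 held.py l_w 0.028
python3 -c "
from h import *
print(arm.observe()['force'])
go([0.5345,-0.0012,0.0255],4.85)"
```

```text
tool x of top (neg=above TCP): [-0.0138 -0.0129 -0.0117 -0.0097]
top y range [-0.0102  0.0096  0.0295] z range [-0.0277  0.0277]
tilt deg about z,y: [6.73 0.14]
[-2.7782336  -3.23799383  8.37530689]
row: [2.1, -3.7, -0.5, -0.07, 0.03, 0.02] | from [0.5347 0.0025 0.0276] jaw 4.8 t 18.2 w 0.647
```

View pics/l_w.png

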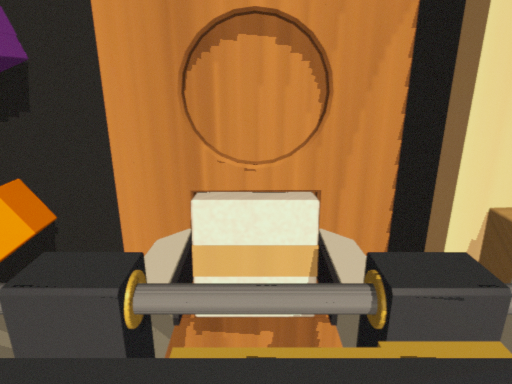

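send_rows([
  [[-0.5, -0.5, 0, 0, 0, 0, 68], [-0.5, -0.5, 0, 0, 0, 0, 75], [-0.5, -0.5, 0, 0, 0, 0, 90], [-0.5, -0.5, 0, 0, 0, 0, 95], [-0.5, -0.5, 0, 0, 0, 0, 95], [-10, -0.5, 0, 0, 0, 0, 95], [-40, -10, 0, 0, 0, 0, 95], [-80, -30, 0, 0, 0, 0, 95]],
])

```text
clock: 19.05
position: [0.5358, -0.0251, 0.107]
ee_rot: [-0.068, 1.573, 0.069]
force: [2.0, -1.1, -0.1]
width: 0.95
```

```bash
python3 obj.py m_w 0.03 0.05
```

```text
[ 0.5358 -0.0251  0.107 ] [-0.0681  1.5734  0.0691]
[367, 0, 32, 236, 992] z 0.0465 rect [0.6135 0.023 ] [0.0132 0.1693] 9.77 circ [0.6198 0.0241] 0.0847 mean [0.611  0.0414]
[212, 121, 91, 87, 7413] z 0.0368 rect [5.353e-01 4.000e-04] [0.0603 0.0603] 4.37 circ [0.5353 0.0008] 0.0414 mean [0.5352 0.0022]
[96, 248, 23, 19, 215] z 0.041 rect [ 0.4182 -0.0845] [0.0405 0.0066] 37.95 circ [ 0.42   -0.0868] 0.0204 mean [ 0.4304 -0.0749]
```

View pics/m_w.png

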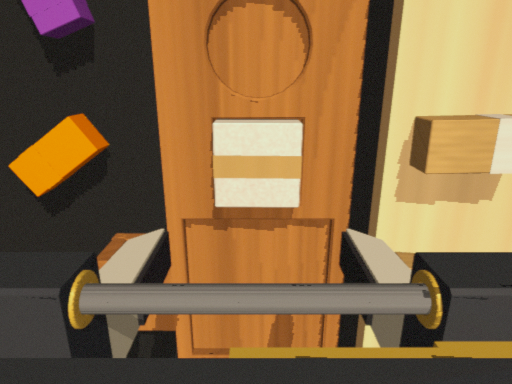

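```bash
python3 - <<'E'
from h import *
p,d,P,s=shot("wrist","m2_w")
q=P[128:202,218:298].reshape(-1,3); q=q[np.isfinite(q[:,2])]
A=np.c_[q[:,:2]-q[:,:2].mean(0),np.ones(len(q))]; k=np.linalg.lstsq(A,q[:,2],rcond=None)[0]; print(np.rad2deg(k[:2]),k[2])
t=P[100:110,170:350].reshape(-1,3); print("tray top",np.nanmedian(t[:,2]))
w=P[30:70,220:300,2]; print("round floor",np.nanmedian(w))
go([0.5815,0.3965,0.22],4.85)
E
```

```text
[-5.52513541  7.97640352] 0.03472806497032906
tray top 0.02159192993014264
round floor 0.012740926560992738
row: [-107.9, 421.5, 76.4, -0.22, 0.46, 0.09] | from [ 0.5402 -0.0299  0.1122] jaw 4.6 t 19.1 w 0.948
```

```bash
python3 - <<'E'
from h import *
p,d,P,s=shot("wrist","m3_w")
print(s["position"])
z=P[:,:,2]; m=((z>0.028)&(z<0.05)); m[:, :190]=0; m[:,320:]=0; m[:80]=0; m[225:]=0
m=cv2.erode(m.astype(np.uint8),np.ones((9,9)))>0
q=P[m]; print(len(q))
A=np.c_[q[:,:2]-q[:,:2].mean(0),np.ones(len(q))]; k=np.linalg.lstsq(A,q[:,2],rcond=None)[0]; print(np.rad2deg(k[:2]),k[2])
cv2.imwrite("pics/m3_crop.png",cv2.resize(p[90:230,180:330,::-1],None,fx=4,fy=4))
E
```

```text
[ 0.54022321 -0.02987965  0.1121528 ]
4071
[ 0.0113166  -0.03143934] 0.03675142134146836
```

View pics/m3_crop.png

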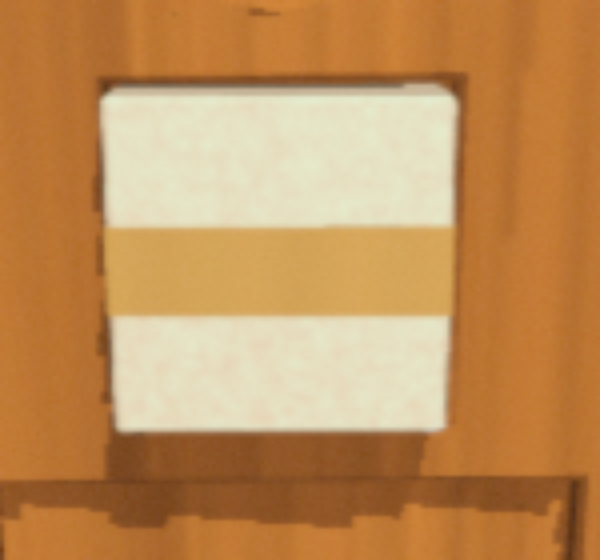

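send_rows([
  [[-50, 30, 10, 0, 0.2, 0, 100], [-80, 80, 20, 0, 0.5, 0, 100], [-108, 130, 30, 0, 0.5, 0, 100], [-108, 180, 40, 0, 0.5, 0, 100], [-108, 230, 50, 0, 0.5, 0, 100], [-108, 280, 60, 0, 0.5, 0, 100], [-108, 330, 70, 0, 0.5, 0, 100], [-108, 380, 76, 0, 0.5, 0, 100]],
])

```text
clock: 20.0
position: [0.5783, 0.3338, 0.2142]
ee_rot: [-0.067, 1.58, 0.066]
force: [1.8, -0.6, 0.4]
width: 1.001
```

send_rows([
  [[0, 20, 0, 0, 0, 0, 100], [0, 33, 0, 0, 0, 0, 100], [0, 33, 0, 0, 0, 0, 100], [0, 33, 0, 0, 0, 0, 100], [0, 33, 0, 0, 0, 0, 100], [0, 33, 0, 0, 0, 0, 100], [0, 33, 0, 0, 0, 0, 100], [0, 33, 0, 0, 0, 0, 100]],
])

```text
clock: 20.8
position: [0.5765, 0.3636, 0.2152]
ee_rot: [-0.066, 1.578, 0.066]
force: [0.5, -0.1, 0.3]
width: 1.001
```

```bash
python3 obj.py n_w 0.018 0.032
python3 -c "
from h import *
go([0.5815,0.3965,0.06],4.85)"
```

```text
[0.5765 0.3636 0.2152] [-0.0658  1.5785  0.0656]
[232, 97, 65, 65, 3248] z 0.0237 rect [0.5821 0.3968] [0.0651 0.065 ] 3.82 circ [0.5821 0.3966] 0.0329 mean [0.5819 0.3976]
[427, 235, 39, 17, 354] z 0.0216 rect [0.8007 0.2858] [0.0401 0.0204] 7.51 circ [0.8019 0.2766] 0.0202 mean [0.8017 0.2837]
[225, 236, 59, 38, 1316] z 0.0218 rect [0.5838 0.2523] [0.0622 0.0314] 22.49 circ [0.5838 0.2526] 0.0338 mean [0.584  0.2534]
[262, 317, 109, 10, 842] z 0.0252 rect [0.6657 0.1712] [0.1307 0.0036] 5.18 circ [0.6657 0.1707] 0.0654 mean [0.6661 0.1713]
row: [155.1, 32.1, 9.2, -0.05, -0.5, -0.02] | from [0.5764 0.3638 0.2151] jaw 4.8 t 20.9 w 0.998
```

View pics/n_w.png

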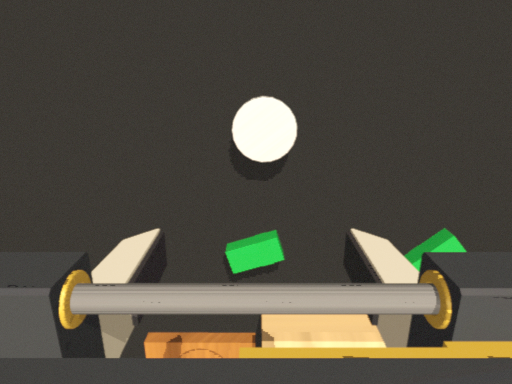

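send_rows([
  [[40, 15, 4, 0, -0.3, 0, 100], [80, 32.3, 8.4, 0, -0.5, 0, 100], [120, 32.3, 8.4, 0, -0.5, 0, 100], [150, 32.3, 8.4, 0, -0.5, 0, 100], [165, 32.3, 8.4, 0, -0.5, 0, 100], [180, 32.3, 8.4, 0, -0.5, 0, 100], [192, 32.3, 8.4, 0, -0.5, 0, 100], [203, 32.3, 8.4, 0, -0.5, 0, 100]],
])

```text
clock: 21.65
position: [0.5808, 0.3973, 0.0122]
ee_rot: [-0.065, 1.569, 0.067]
force: [-0.2, 0.2, 0.9]
width: 1.002
```

```bash
python3 held.py o_w 0.04
python3 -c "
from h import *
go([0.582,0.3967,0.012],4.85)"
```

```text
tool x of top (neg=above TCP): [-0.0125 -0.012  -0.0115 -0.0075]
top y range [-0.0115  0.0085  0.0317] z range [-0.0302  0.0326]
tilt deg about z,y: [0.39 0.08]
row: [-1.8, -0.2, 2.2, -0.02, -0.05, 0.02] | from [0.5798 0.3967 0.0102] jaw 4.8 t 21.7 w 1.003
```

send_rows([
  [[-2, 0, 2, 0, 0, 0, 100], [-2, 0, 2, 0, 0, 0, 100], [-2, 0, 2, 0, 0, 0, 70], [-2, 0, 2, 0, 0, 0, 60], [-2, 0, 2, 0, 0, 0, 60], [-2, 0, 2, 0, 0, 0, 60], [-2, 0, 2, 0, 0, 0, 55], [-2, 0, 2, 0, 0, 0, 55]],
])

```text
clock: 22.5
position: [0.5821, 0.3972, 0.0141]
ee_rot: [-0.066, 1.57, 0.067]
force: [-0.5, -0.1, 3.0]
width: 0.714
```

send_rows([
  [[0, 0, 0, 0, 0, 0, 55], [0, 0, 0, 0, 0, 0, 55], [-5, 0, 0, 0, 0, 0, 55], [-15, 0, 0, 0, 0, 0, 55], [-30, 0, 0, 0, 0, 0, 55], [-50, 0, 0, 0, 0, 0, 55], [-60, 0, 0, 0, 0, 0, 55], [-60, 0, 0, 0, 0, 0, 55]],
])

```text
clock: 23.3
position: [0.5834, 0.3979, 0.0765]
ee_rot: [-0.064, 1.567, 0.068]
force: [-0.6, -0.5, -1.6]
width: 0.708
```

```bash
python3 held.py p_w 0.031
python3 -c "
from h import *
go([0.5277,0.0800,0.068],4.85)"
```

```text
tool x of top (neg=above TCP): [-0.0107 -0.0103 -0.0099 -0.0095]
top y range [-0.0128  0.0083  0.0319] z range [-0.0303  0.0304]
tilt deg about z,y: [ 0.27 -0.04]
row: [6.5, -311.7, -81.5, -0.01, 0.09, -0.07] | from [0.5826 0.3975 0.075 ] jaw 4.8 t 23.4 w 0.711
```

View pics/p_w.png

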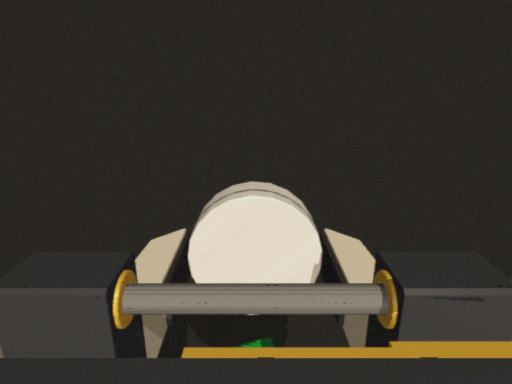

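send_rows([
  [[0, -40, -10, 0, 0, 0, 55], [0, -85, -20, 0, 0, 0, 55], [0, -130, -35, 0, 0, 0, 55], [0, -175, -50, 0, 0, 0, 55], [0, -220, -60, 0, 0, 0, 55], [0, -260, -70, 0, 0, 0, 55], [4, -295, -81, 0, 0, 0, 55], [6, -312, -81, 0, 0, 0, 55]],
])

```text
clock: 24.15
position: [0.5254, 0.0752, 0.0671]
ee_rot: [-0.064, 1.573, 0.062]
force: [1.2, 0.3, -0.9]
width: 0.708
```

send_rows([
  [[0, 0, 0, 0, 0, 0, 55], [0, 0, 0, 0, 0, 0, 55], [0, 0, 0, 0, 0, 0, 55], [0, 0, 0, 0, 0, 0, 55], [0, 0, 0, 0, 0, 0, 55], [0, 0, 0, 0, 0, 0, 55], [0, 0, 0, 0, 0, 0, 55], [0, 0, 0, 0, 0, 0, 55]],
])

```text
clock: 24.95
position: [0.5277, 0.0795, 0.0679]
ee_rot: [-0.066, 1.57, 0.067]
force: [0.4, -0.6, -1.4]
width: 0.71
```

```bash
cat > tinfit.py <<'E'
from h import *
import sys
p,d,P,s=shot("wrist",sys.argv[1]); M=R.from_rotvec(s["ee_rot"]).as_matrix(); Q=(P-s["position"])@M
def cfit(q):
    A=np.c_[2*q,np.ones(len(q))]; k=np.linalg.lstsq(A,(q**2).sum(1),rcond=None)[0]; return k[:2],np.sqrt(k[2]+k[0]**2+k[1]**2)
x=Q[:,:,0]
m=np.isfinite(x)&(x<-0.006)&(x>-0.016)&(abs(Q[:,:,1])<0.05)&(abs(Q[:,:,2])<0.034); m[280:]=0
m=cv2.morphologyEx(m.astype(np.uint8),cv2.MORPH_OPEN,np.ones((3,3)))>0
# topmost boundary pixel for every column
e=[]
for u in range(170,350):
    v=np.where(m[:,u])[0]
    if len(v) and abs(Q[v[0],u,2])<0.028: e.append(Q[v[0],u,1:])
e=np.array(e); c,r=cfit(e); print("tin: centre tool (y,z)",c.round(4),"r",r.round(4),len(e))
ys=[np.sqrt(max(0,0.033**2-b**2)) for b in e[:,1]]; print("tin y with r=33,z=0:",np.median(e[:,0]-ys).round(4), "std",np.std(e[:,0]-ys).round(5))
z=cv2.medianBlur(np.nan_to_num(P[:,:,2]).astype(np.float32),3)
w=((z<0.0175)&(z>0.008)); w[:, :150]=0; w[:,380:]=0; w[245:]=0
w=cv2.morphologyEx(w.astype(np.uint8),cv2.MORPH_OPEN,np.ones((3,3)))
n,l,st,cc=cv2.connectedComponentsWithStats(w)
for i in range(1,n):
    if st[i,4]>200:
        q=Q[l==i]; 
        e=[]
        for u in range(st[i,0],st[i,0]+st[i,2]):
            v=np.where(l[:,u]==i)[0]
            if len(v): e.append(Q[v[0],u,1:])
        e=np.array(e); 
        c,r=cfit(e); g=e[abs(e[:,1]-np.median(e[:,1]))<0.028]
        print(st[i].tolist(),"well circle tool(y,z)",c.round(4),r.round(4),"zrange",np.percentile(q[:,2],[.5,99.5]).round(4),"ymax",np.percentile(q[:,1],99.5).round(4))
        zc=np.percentile(q[:,2],[.5,99.5]).mean(); zc=0.0
        for z0 in (-0.001,0,0.001): print("  y at r=34.5,z0",z0,np.median(g[:,0]-np.sqrt(0.0345**2-(g[:,1]-z0)**2)).round(4),np.std(g[:,0]-np.sqrt(0.0345**2-(g[:,1]-z0)**2)).round(5))
go([0.5277,0.0800,0.04],4.85)
E
python3 tinfit.py q_w
```

```text
tin: centre tool (y,z) [-0.0002  0.0005] r 0.0326 117
tin y with r=33,z=0: -0.0005 std 0.0004
[204, 163, 104, 45, 1784] well circle tool(y,z) [-0.0035  0.0012] 0.0354 zrange [nan nan] ymax nan
  y at r=34.5,z0 -0.001 -0.0027 0.00146
  y at r=34.5,z0 0 -0.0026 0.00087
  y at r=34.5,z0 0.001 -0.0025 0.00041
row: [27.9, 0.5, 0.0, -0.01, -0.01, -0.01] | from [0.5277 0.0795 0.0679] jaw 4.8 t 25.0 w 0.712
```

View pics/q_w.png

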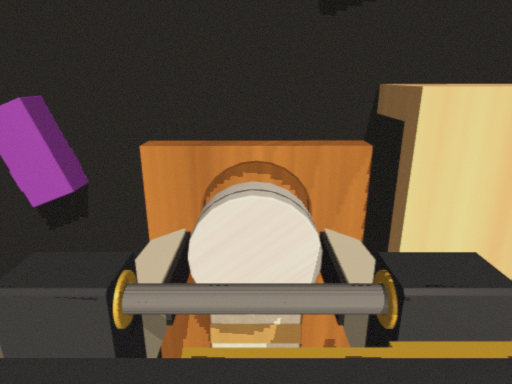

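send_rows([
  [[8, 0.3, 0.3, 0, 0, 0, 55], [16, 0.3, 0.3, 0, 0, 0, 55], [22, 0.3, 0.3, 0, 0, 0, 55], [26, 0.3, 0.3, 0, 0, 0, 55], [29, 0.3, 0.3, 0, 0, 0, 55], [31.5, 0.3, 0.3, 0, 0, 0, 55], [33.5, 0.3, 0.3, 0, 0, 0, 55], [35, 0.3, 0.3, 0, 0, 0, 55]],
])

```text
clock: 25.8
position: [0.5281, 0.0798, 0.0328]
ee_rot: [-0.066, 1.57, 0.066]
force: [-0.0, 0.2, -1.0]
width: 0.709
```

```bash
python3 -c "
from h import *
print(arm.observe()['force'])
go([0.5277,0.0798,0.0275],4.85)"; python3 held.py r_w 0.031;
```

```text
[-0.02300275  0.23084741 -0.9591377 ]
row: [5.3, 0.1, -0.4, -0.02, 0.0, -0.01] | from [0.5281 0.0798 0.0328] jaw 4.8 t 25.8 w 0.709
tool x of top (neg=above TCP): [-0.0107 -0.0103 -0.0098 -0.0092]
top y range [-0.0126  0.0084  0.032 ] z range [-0.0302  0.0304]
tilt deg about z,y: [ 0.38 -0.03]
```

send_rows([
  [[1, 0, 0, 0, 0, 0, 55], [2, 0, 0, 0, 0, 0, 55], [3, 0, 0, 0, 0, 0, 55], [4, 0, 0, 0, 0, 0, 55], [4.7, 0, 0, 0, 0, 0, 55], [5.2, 0, 0, 0, 0, 0, 55], [5.2, 0, 0, 0, 0, 0, 55], [5.2, 0, 0, 0, 0, 0, 55]],
])

```text
clock: 26.65
position: [0.528, 0.0797, 0.0277]
ee_rot: [-0.066, 1.57, 0.066]
force: [0.1, -0.9, -0.2]
width: 0.709
```

Now release and rise.

send_rows([
  [[0, 0, 0, 0, 0, 0, 75], [0, 0, 0, 0, 0, 0, 85], [0, 0, 0, 0, 0, 0, 95], [0, 0, 0, 0, 0, 0, 95], [-20, 0, 0, 0, 0, 0, 95], [-60, -20, 0, 0, 0, 0, 95], [-100, -50, 0, 0, 0, 0, 95], [-100, -50, 0, 0, 0, 0, 95]],
])

```text
clock: 27.45
position: [0.5356, 0.0254, 0.1327]
ee_rot: [-0.063, 1.561, 0.061]
force: [1.2, -0.7, -0.7]
width: 0.95
```

send_rows([
  [[-40, -50, 20, 0, 0, 0, 100], [-80, -100, 40, 0, 0, 0, 100], [-120, -120, 60, 0, 0, 0, 100], [-160, -120, 60, 0, 0, 0, 100], [-200, -120, 60, 0, 0, 0, 100], [-200, -120, 60, 0, 0, 0, 100], [-200, -120, 60, 0, 0, 0, 100], [-200, -120, 60, 0, 0, 0, 100]],
])

```text
clock: 28.25
position: [0.6015, -0.0839, 0.326]
ee_rot: [-0.066, 1.572, 0.067]
force: [-0.4, 1.0, -0.6]
width: 1.0
```

```bash
python3 obj.py s_w 0.029 0.043; python3 -c "
from obj import *
p,d,P,s=shot('wrist','s2_w'); np.save('pics/s_P.npy',P); tops(P,0.068,0.09)
go([0.655,0.033,0.14],5)"
```

```text
[ 0.6015 -0.0839  0.326 ] [-0.0662  1.572   0.0674]
[178, 0, 57, 32, 1403] z 0.0366 rect [0.5321 0.0644] [0.0652 0.0334] 5.56 circ [0.5309 0.0776] 0.0328 mean [0.5321 0.0666]
[182, 47, 51, 51, 2467] z 0.0367 rect [5.354e-01 3.000e-04] [0.0601 0.059 ] 4.6 circ [5.359e-01 3.000e-04] 0.041 mean [0.5356 0.0009]
[121, 126, 16, 67, 256] z 0.0363 rect [ 0.4396 -0.1178] [0.0097 0.0891] 10.43 circ [ 0.4348 -0.1187] 0.0447 mean [ 0.4391 -0.1149]
[286, 35, 58, 31, 1707] z 0.0797 rect [0.6573 0.0334] [0.0622 0.0306] 6.0 circ [0.6571 0.033 ] 0.0339 mean [0.6569 0.0333]
[281, 119, 56, 30, 1410] z 0.0797 rect [ 0.6632 -0.0588] [0.0626 0.0303] 0.32 circ [ 0.6626 -0.0585] 0.034 mean [ 0.6623 -0.0581]
[287, 186, 52, 26, 1249] z 0.0797 rect [ 0.6789 -0.1397] [0.0622 0.0304] 2.98 circ [ 0.6784 -0.1393] 0.0338 mean [ 0.6781 -0.1381]
[285, 245, 49, 30, 1125] z 0.0797 rect [ 0.6859 -0.227 ] [0.0619 0.0314] 13.73 circ [ 0.6858 -0.2259] 0.0334 mean [ 0.6855 -0.2243]
row: [185.5, 111.7, 64.1, -0.12, -0.19, -0.05] | from [ 0.6012 -0.0839  0.3256] jaw 4.9 t 28.4 w 1.0
```

View pics/s_w.png

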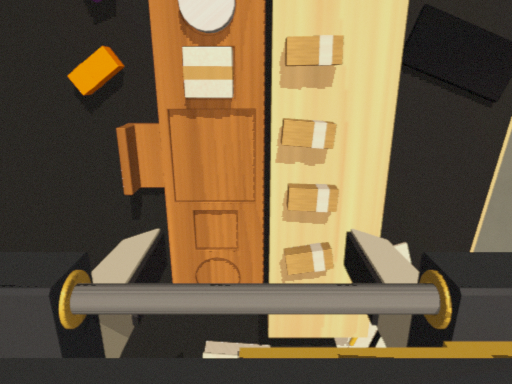

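```bash
python3 -c "
from h import *
go([0.6571,0.0333,0.11],6)"
```

```text
row: [215.5, 111.8, 66.3, -1.12, -0.19, -0.05] | from [ 0.6012 -0.0839  0.3256] jaw 4.9 t 28.4 w 1.0
```

send_rows([
  [[20, 40, 25, -1, -0.2, 0, 100], [60, 80, 50, -1, -0.2, 0, 100], [105, 105, 66, -1, -0.2, 0, 100], [150, 112, 66, -1, -0.2, 0, 100], [190, 112, 66, -1, -0.2, 0, 100], [210, 112, 66, -1, -0.2, 0, 100], [215, 112, 66, -1, -0.2, 0, 100], [215, 112, 66, -1, -0.2, 0, 100]],
], grip_force=20)

```text
clock: 29.15
position: [0.6577, 0.0325, 0.1117]
ee_rot: [-0.08, 1.568, 0.08]
force: [0.7, -1.0, 1.0]
width: 1.0
```

```bash
python3 -c "
from obj import *
p,d,P,s=shot('wrist','t_w'); tops(P,0.068,0.09)
go([0.6571,0.0333,0.070],6)"
```

```text
[201, 192, 105, 53, 5289] z 0.0797 rect [0.657  0.0337] [0.0623 0.0312] 5.78 circ [0.6571 0.0341] 0.0339 mean [0.657  0.0359]
[201, 315, 95, 43, 3158] z 0.0795 rect [ 0.6523 -0.0168] [0.0718 0.1407] 10.19 circ [ 0.649  -0.0202] 0.075 mean [ 0.6597 -0.0506]
row: [43.1, 1.1, -1.6, -0.18, 0.21, 0.01] | from [0.6587 0.0324 0.1132] jaw 5.8 t 29.2 w 0.998
```

View pics/t_w.png

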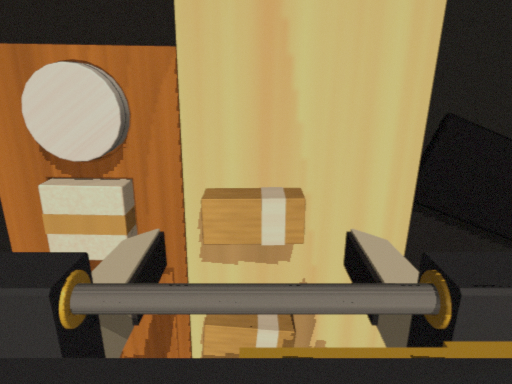

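send_rows([
  [[15, 1.1, -1.6, 0, 0.2, 0, 100], [30, 1.1, -1.6, 0, 0.2, 0, 100], [40, 1.1, -1.6, 0, 0.2, 0, 100], [43, 1.1, -1.6, 0, 0.2, 0, 100], [43, 1.1, -1.6, 0, 0.2, 0, 70], [43, 1.1, -1.6, 0, 0.2, 0, 55], [43, 1.1, -1.6, 0, 0.2, 0, 55], [43, 1.1, -1.6, 0, 0.2, 0, 55]],
])

```text
clock: 30.0
position: [0.6572, 0.0335, 0.0701]
ee_rot: [-0.08, 1.569, 0.08]
force: [-0.4, 0.2, 0.3]
width: 0.7
```

send_rows([
  [[0, 0, 0, 0, 0, 0, 55], [0, 0, 0, 0, 0, 0, 55], [0, 0, 0, 0, 0, 0, 55], [-5, 0, 0, 0, 0, 0, 55], [-15, 0, 0, 0, 0, 0, 55], [-30, 0, 0, 0, 0, 0, 55], [-40, 0, 0, 0, 0, 0, 55], [-40, 0, 0, 0, 0, 0, 55]],
])

```text
clock: 30.8
position: [0.6583, 0.0335, 0.1122]
ee_rot: [-0.08, 1.566, 0.08]
force: [0.4, -0.9, -0.6]
width: 0.673
```

```bash
python3 held.py u_w 0.029; python3 -c "
from h import *
go([0.5403,-0.0716,0.10],4.85)"
```

```text
tool x of top (neg=above TCP): [-0.0108 -0.0103 -0.0099 -0.0095]
top y range [-0.0128  0.0022  0.0154] z range [-0.0287  0.0287]
tilt deg about z,y: [ 0.58 -0.06]
row: [10.7, -92.7, -127.5, 0.99, 0.13, -0.02] | from [0.6576 0.0336 0.111 ] jaw 5.8 t 30.9 w 0.674
```

View pics/u_w.png

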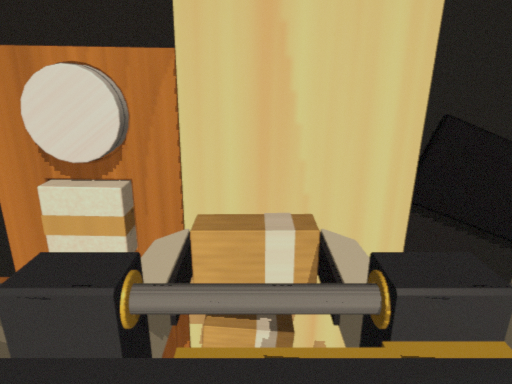

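send_rows([
  [[0, -5, -40, 0, 0, 0, 55], [0, -20, -85, 1, 0, 0, 55], [0, -55, -127, 1, 0, 0, 55], [5, -85, -127, 1, 0, 0, 55], [10, -93, -127, 1, 0, 0, 55], [10, -93, -127, 1, 0, 0, 55], [10, -93, -127, 1, 0, 0, 55], [10, -93, -127, 1, 0, 0, 55]],
])

```text
clock: 31.65
position: [0.5404, -0.0703, 0.0995]
ee_rot: [-0.067, 1.57, 0.069]
force: [-0.1, -0.9, 0.2]
width: 0.671
```

```bash
python3 -c "
from h import *
go([0.5403,-0.0716,0.027],4.85)"
```

```text
row: [72.5, -1.4, -0.2, 0.11, -0.01, -0.04] | from [ 0.5404 -0.0703  0.0995] jaw 5.0 t 31.6 w 0.671
```

send_rows([
  [[20, -1.4, 0, 0, 0, 0, 55], [38, -1.4, 0, 0, 0, 0, 55], [52, -1.4, 0, 0, 0, 0, 55], [62, -1.4, 0, 0, 0, 0, 55], [68, -1.4, 0, 0, 0, 0, 55], [72, -1.4, 0, 0, 0, 0, 55], [73.5, -1.4, 0, 0, 0, 0, 55], [73.5, -1.4, 0, 0, 0, 0, 55]],
])

```text
clock: 32.45
position: [0.5403, -0.0733, 0.0264]
ee_rot: [-0.066, 1.57, 0.066]
force: [0.0, 0.5, -0.4]
width: 0.674
```

send_rows([
  [[0.5, 0, 0, 0, 0, 0, 55], [0.5, 0, 0, 0, 0, 0, 70], [0.5, 0, 0, 0, 0, 0, 80], [0.5, 0, 0, 0, 0, 0, 85], [0, 0, 0, 0, 0, 0, 85], [-20, 0, 0, 0, 0, 0, 85], [-60, 0, 0, 0, 0, 0, 100], [-100, 0, 0, 0, 0, 0, 100]],
])

```text
clock: 33.25
position: [0.5393, -0.0734, 0.1269]
ee_rot: [-0.066, 1.572, 0.066]
force: [1.1, 0.6, 0.7]
width: 0.97
```

```bash
python3 -c "
from obj import *
p,d,P,s=shot('wrist','v_w'); tops(P,0.028,0.045)
go([0.6628,-0.0587,0.12],0.3)"
```

```text
[223, 0, 75, 20, 1060] z 0.0364 rect [0.5329 0.0533] [0.0493 0.0113] 5.04 circ [0.5324 0.0589] 0.0247 mean [0.5325 0.0534]
[213, 46, 89, 89, 7590] z 0.0367 rect [0.5353 0.0007] [0.0603 0.0596] 4.86 circ [5.354e-01 4.000e-04] 0.0415 mean [0.5352 0.0017]
[216, 171, 81, 40, 3133] z 0.0347 rect [ 0.5408 -0.0733] [0.0621 0.0307] 5.22 circ [ 0.5408 -0.0726] 0.0337 mean [ 0.5409 -0.072 ]
[101, 180, 29, 63, 615] z 0.0369 rect [ 0.4375 -0.0978] [0.0112 0.0511] 17.58 circ [ 0.4332 -0.0992] 0.0257 mean [ 0.4368 -0.0941]
row: [14.2, 5.3, 120.7, 4.48, 0.4, 0.02] | from [ 0.5429 -0.0741  0.1333] jaw 4.8 t 33.3 w 0.984
```

View pics/v_w.png

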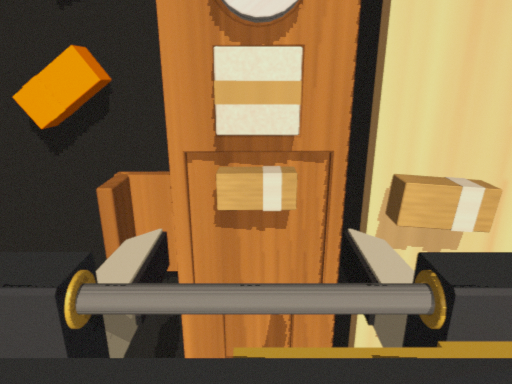

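send_rows([
  [[0, 2, 40, 2, 0.2, 0, 100], [5, 4, 80, 4.5, 0.4, 0, 100], [10, 5, 121, 4.5, 0.4, 0, 100], [15, 5, 121, 4.5, 0.4, 0, 100], [15, 5, 121, 4.5, 0.4, 0, 100], [15, 5, 121, 4.5, 0.4, 0, 100], [15, 5, 121, 4.5, 0.4, 0, 100], [15, 5, 121, 4.5, 0.4, 0, 100]],
])

```text
clock: 34.1
position: [0.6598, -0.0584, 0.1118]
ee_rot: [-0.004, 1.577, 0.004]
force: [-0.4, -0.5, -0.0]
width: 1.0
```

```bash
python3 -c "
from obj import *
p,d,P,s=shot('wrist','w_w'); tops(P,0.068,0.09)
go([0.6628,-0.0587,0.070],0.3)"
```

```text
[208, 194, 104, 53, 5261] z 0.0797 rect [ 0.663  -0.0582] [0.0624 0.0309] 1.04 circ [ 0.663  -0.0582] 0.0339 mean [ 0.6632 -0.0562]
[235, 315, 95, 38, 3023] z 0.0798 rect [ 0.6867 -0.1036] [0.1263 0.0733] 83.84 circ [ 0.6867 -0.1036] 0.0731 mean [ 0.6788 -0.1367]
row: [41.7, -0.4, 3.2, 0.01, -0.38, -0.0] | from [ 0.6599 -0.0583  0.1117] jaw 0.3 t 34.1 w 1.003
```

send_rows([
  [[15, 0, 3, -0.5, -0.4, 0, 100], [30, 0, 3, -0.5, -0.4, 0, 100], [39, 0, 3, -0.5, -0.4, 0, 100], [42, 0, 3, -0.5, -0.4, 0, 100], [42, 0, 3, -0.5, -0.4, 0, 70], [42, 0, 3, -0.5, -0.4, 0, 55], [42, 0, 3, -0.5, -0.4, 0, 55], [42, 0, 3, -0.5, -0.4, 0, 55]],
])

```text
clock: 34.95
position: [0.6633, -0.0582, 0.0696]
ee_rot: [-0.012, 1.57, 0.011]
force: [0.3, -0.5, -0.4]
width: 0.699
```

send_rows([
  [[0, 0, 0, 0, 0, 0, 55], [0, 0, 0, 0, 0, 0, 55], [0, 0, 0, 0, 0, 0, 55], [-5, 0, 0, 0, 0, 0, 55], [-15, 0, 0, 0, 0, 0, 55], [-30, 0, 0, 0, 0, 0, 55], [-40, 0, 0, 0, 0, 0, 55], [-40, 0, 0, 0, 0, 0, 55]],
])

```text
clock: 35.75
position: [0.6643, -0.0584, 0.1117]
ee_rot: [-0.012, 1.567, 0.011]
force: [-0.6, -0.8, -0.3]
width: 0.673
```

```bash
python3 held.py x_w 0.029; python3 -c "
from h import *
go([0.5437,-0.1120,0.10],4.85)"
```

```text
tool x of top (neg=above TCP): [-0.0113 -0.0108 -0.0105 -0.01  ]
top y range [-0.0125  0.0024  0.0151] z range [-0.0287  0.0287]
tilt deg about z,y: [ 0.71 -0.08]
row: [10.2, -52.1, -120.8, -4.01, 0.13, 0.01] | from [ 0.6637 -0.0581  0.1105] jaw 0.8 t 35.8 w 0.675
```

send_rows([
  [[0, -5, -40, -1, 0, 0, 55], [0, -20, -85, -2.5, 0, 0, 55], [0, -40, -121, -4, 0, 0, 55], [5, -52, -121, -4, 0, 0, 55], [10, -52, -121, -4, 0, 0, 55], [10, -52, -121, -4, 0, 0, 55], [10, -52, -121, -4, 0, 0, 55], [10, -52, -121, -4, 0, 0, 55]],
])

```text
clock: 36.6
position: [0.5436, -0.1108, 0.0989]
ee_rot: [-0.067, 1.57, 0.068]
force: [-0.2, 0.0, -0.9]
width: 0.674
```

```bash
python3 -c "
from h import *
go([0.5437,-0.1120,0.0265],4.85)"; python3 held.py x2_w 0.029
```

```text
row: [72.4, -1.2, -0.0, 0.07, 0.0, -0.0] | from [ 0.5436 -0.1108  0.0989] jaw 4.9 t 36.6 w 0.674
tool x of top (neg=above TCP): [-0.0114 -0.0109 -0.0105 -0.0101]
top y range [-0.0124  0.0022  0.015 ] z range [-0.0287  0.0288]
tilt deg about z,y: [ 0.7 -0.1]
```

View pics/x2_w.png

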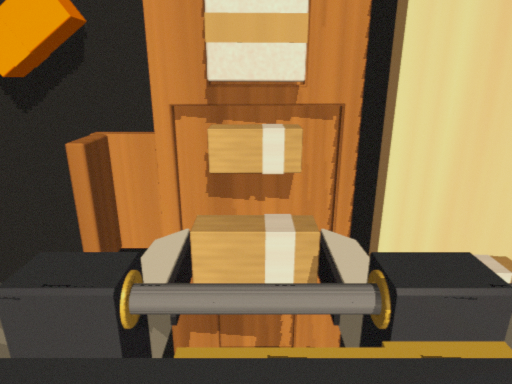

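send_rows([
  [[20, -1.2, 0, 0, 0, 0, 55], [38, -1.2, 0, 0, 0, 0, 55], [52, -1.2, 0, 0, 0, 0, 55], [62, -1.2, 0, 0, 0, 0, 55], [68, -1.2, 0, 0, 0, 0, 55], [72, -1.2, 0, 0, 0, 0, 55], [73.5, -1.2, 0, 0, 0, 0, 55], [73.5, -1.2, 0, 0, 0, 0, 55]],
])

```text
clock: 37.45
position: [0.5431, -0.1131, 0.0259]
ee_rot: [-0.066, 1.569, 0.066]
force: [0.4, -0.3, -0.4]
width: 0.672
```

send_rows([
  [[0.5, 0, 0, 0, 0, 0, 55], [0.5, 0, 0, 0, 0, 0, 70], [0.5, 0, 0, 0, 0, 0, 80], [0.5, 0, 0, 0, 0, 0, 85], [0, 0, 0, 0, 0, 0, 85], [-20, 0, 0, 0, 0, 0, 85], [-60, 0, 0, 0, 0, 0, 100], [-100, 0, 0, 0, 0, 0, 100]],
])

```text
clock: 38.25
position: [0.5421, -0.1131, 0.1263]
ee_rot: [-0.066, 1.572, 0.066]
force: [0.9, 0.1, 0.1]
width: 0.968
```

```bash
python3 -c "
from obj import *
p,d,P,s=shot('wrist','y_w'); tops(P,0.028,0.045)
go([0.6786,-0.1395,0.115],3.3)"
```

```text
[212, 0, 93, 78, 7001] z 0.0367 rect [ 0.536  -0.0056] [0.0604 0.0476] 4.59 circ [ 0.5356 -0.0052] 0.038 mean [ 0.5359 -0.0049]
[215, 119, 85, 42, 3520] z 0.0347 rect [ 0.5409 -0.0732] [0.0621 0.0304] 4.66 circ [ 0.5411 -0.0731] 0.0338 mean [ 0.5409 -0.0727]
[95, 129, 35, 113, 1080] z 0.0368 rect [ 0.4354 -0.1263] [0.0124 0.1045] 3.47 circ [ 0.4333 -0.1264] 0.0525 mean [ 0.439  -0.1138]
[216, 172, 81, 40, 3141] z 0.0347 rect [ 0.5436 -0.1136] [0.0621 0.0312] 4.89 circ [ 0.5435 -0.113 ] 0.0338 mean [ 0.5435 -0.1124]
row: [18.8, -36.5, 130.3, 1.49, 0.4, 0.07] | from [ 0.5456 -0.114   0.1329] jaw 4.8 t 38.3 w 0.986
```

View pics/y_w.png

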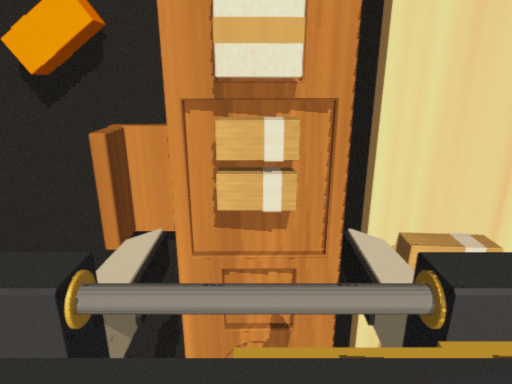

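send_rows([
  [[0, -10, 40, 1, 0.2, 0, 100], [5, -25, 80, 1.5, 0.4, 0, 100], [10, -36, 120, 1.5, 0.4, 0, 100], [18, -36, 130, 1.5, 0.4, 0, 100], [18, -36, 130, 1.5, 0.4, 0, 100], [18, -36, 130, 1.5, 0.4, 0, 100], [18, -36, 130, 1.5, 0.4, 0, 100], [18, -36, 130, 1.5, 0.4, 0, 100]],
])

```text
clock: 39.1
position: [0.6747, -0.1379, 0.1083]
ee_rot: [-0.046, 1.577, 0.045]
force: [0.2, -0.6, 0.6]
width: 0.999
```

```bash
python3 -c "
from obj import *
p,d,P,s=shot('wrist','z_w'); tops(P,0.068,0.09)
go([0.6786,-0.1393,0.070],3.3)"
```

```text
[209, 198, 106, 55, 5435] z 0.0797 rect [ 0.6795 -0.1449] [0.0623 0.0418] 3.21 circ [ 0.6794 -0.1389] 0.0339 mean [ 0.6792 -0.1373]
[215, 315, 96, 43, 2892] z 0.0794 rect [ 0.6832 -0.1856] [0.0643 0.1412] 2.84 circ [ 0.6628 -0.1866] 0.0717 mean [ 0.6845 -0.2174]
row: [38.3, -1.6, 3.9, 0.02, -0.38, 0.0] | from [ 0.6749 -0.1379  0.1084] jaw 3.3 t 39.1 w 1.001
```

send_rows([
  [[15, -1.2, 4, 0, -0.4, 0, 100], [28, -1.2, 4, 0, -0.4, 0, 100], [36, -1.2, 4, 0, -0.4, 0, 100], [38.5, -1.2, 4, 0, -0.4, 0, 100], [38.5, -1.2, 4, 0, -0.4, 0, 70], [38.5, -1.2, 4, 0, -0.4, 0, 55], [38.5, -1.2, 4, 0, -0.4, 0, 55], [38.5, -1.2, 4, 0, -0.4, 0, 55]],
])

```text
clock: 39.95
position: [0.6794, -0.139, 0.0696]
ee_rot: [-0.046, 1.57, 0.045]
force: [-1.0, -0.3, 0.2]
width: 0.705
```

send_rows([
  [[0, 0, 0, 0, 0, 0, 55], [0, 0, 0, 0, 0, 0, 55], [0, 0, 0, 0, 0, 0, 55], [-5, 0, 0, 0, 0, 0, 55], [-15, 0, 0, 0, 0, 0, 55], [-30, 0, 0, 0, 0, 0, 55], [-40, 0, 0, 0, 0, 0, 55], [-40, 0, 0, 0, 0, 0, 55]],
])

```text
clock: 40.75
position: [0.6806, -0.1394, 0.1118]
ee_rot: [-0.046, 1.567, 0.045]
force: [1.0, -0.5, -0.1]
width: 0.671
```

```bash
python3 held.py A_w 0.029; python3 -c "
from h import *
go([0.5471,-0.1522,0.10],4.85)"
```

```text
tool x of top (neg=above TCP): [-0.0113 -0.0109 -0.0105 -0.01  ]
top y range [-0.0123  0.0022  0.0149] z range [-0.0287  0.0287]
tilt deg about z,y: [ 0.72 -0.09]
row: [10.2, -5.3, -133.4, -1.51, 0.12, 0.03] | from [ 0.6799 -0.1391  0.1105] jaw 3.3 t 40.8 w 0.675
```

send_rows([
  [[0, 0, -40, 0, 0, 0, 55], [0, -2, -85, -1, 0, 0, 55], [0, -5, -125, -1.5, 0, 0, 55], [5, -5, -133, -1.5, 0, 0, 55], [10, -5, -133, -1.5, 0, 0, 55], [10, -5, -133, -1.5, 0, 0, 55], [10, -5, -133, -1.5, 0, 0, 55], [10, -5, -133, -1.5, 0, 0, 55]],
])

```text
clock: 41.6
position: [0.5479, -0.1515, 0.0989]
ee_rot: [-0.067, 1.57, 0.067]
force: [0.3, -0.4, -0.4]
width: 0.673
```

```bash
python3 -c "
from h import *
go([0.5471,-0.1522,0.0265],4.85)"; python3 held.py B_w 0.029
```

```text
row: [72.4, -0.6, -0.9, 0.03, 0.01, 0.03] | from [ 0.5479 -0.1515  0.0989] jaw 4.9 t 41.6 w 0.673
tool x of top (neg=above TCP): [-0.0115 -0.011  -0.0106 -0.0101]
top y range [-0.0124  0.0023  0.0149] z range [-0.0287  0.0287]
tilt deg about z,y: [ 0.61 -0.05]
```

View pics/B_w.png

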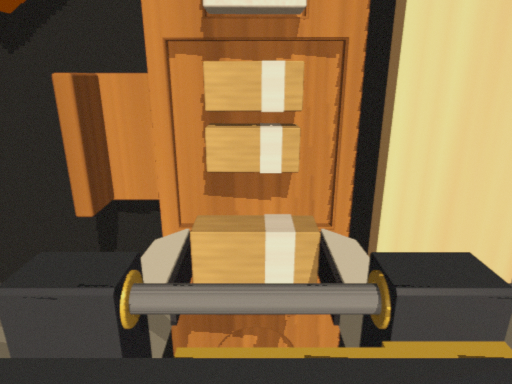

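```bash
python3 -c "
from h import *
s=arm.observe()
for uv in [(200,226),(330,226),(200,38),(330,38)]: print(ray_at_z('wrist',uv,0.022,s).round(4))"
```

```text
[ 0.5095 -0.1767  0.022 ]
[ 0.6062 -0.1687  0.022 ]
[ 0.5051 -0.0474  0.022 ]
[ 0.5867 -0.0406  0.022 ]
```

send_rows([
  [[20, 0.4, -0.9, 0, 0, 0, 55], [38, 0.4, -0.9, 0, 0, 0, 55], [52, 0.4, -0.9, 0, 0, 0, 55], [62, 0.4, -0.9, 0, 0, 0, 55], [68, 0.4, -0.9, 0, 0, 0, 55], [72, 0.4, -0.9, 0, 0, 0, 55], [73.5, 0.4, -0.9, 0, 0, 0, 55], [73.5, 0.4, -0.9, 0, 0, 0, 55]],
])

```text
clock: 42.45
position: [0.546, -0.1515, 0.0258]
ee_rot: [-0.066, 1.57, 0.066]
force: [-0.2, -0.6, -1.1]
width: 0.674
```

send_rows([
  [[0.5, 0, 0, 0, 0, 0, 55], [0.5, 0, 0, 0, 0, 0, 70], [0.5, 0, 0, 0, 0, 0, 80], [0.5, 0, 0, 0, 0, 0, 85], [0, 0, 0, 0, 0, 0, 85], [-20, 0, 0, 0, 0, 0, 85], [-60, 0, 0, 0, 0, 0, 100], [-100, 0, 0, 0, 0, 0, 100]],
])

```text
clock: 43.25
position: [0.545, -0.1513, 0.1263]
ee_rot: [-0.066, 1.572, 0.066]
force: [0.2, -0.2, 0.5]
width: 0.97
```

```bash
python3 -c "
from h import *
go([0.50,-0.09,0.33],4.85)"
```

```text
row: [-203.6, 64.9, -40.1, -0.03, -0.12, -0.0] | from [ 0.545  -0.1513  0.1263] jaw 4.8 t 43.2 w 0.97
```

send_rows([
  [[-45, 15, -10, 0, 0, 0, 100], [-90, 30, -20, 0, 0, 0, 100], [-135, 45, -30, 0, 0, 0, 100], [-180, 65, -40, 0, 0, 0, 100], [-203, 65, -40, 0, 0, 0, 100], [-203, 65, -40, 0, 0, 0, 100], [-203, 65, -40, 0, 0, 0, 100], [-203, 65, -40, 0, 0, 0, 100]],
])

```text
clock: 44.05
position: [0.4998, -0.09, 0.3273]
ee_rot: [-0.066, 1.572, 0.066]
force: [-0.3, -0.3, -1.0]
width: 1.0
```

```bash
python3 -c "
from obj import *
p,d,P,s=shot('top','C_t')
p,d,P,s=shot('wrist','C_w'); tops(P,0.028,0.045); tops(P,0.07,0.09)
"
```

```text
[265, 0, 56, 34, 1521] z 0.0365 rect [0.5314 0.0651] [0.0647 0.0353] 4.45 circ [0.5303 0.0781] 0.0326 mean [0.5309 0.0674]
[265, 49, 50, 51, 2463] z 0.0367 rect [ 5.353e-01 -2.000e-04] [0.0603 0.0593] 4.58 circ [ 0.5354 -0.0006] 0.041 mean [5.352e-01 3.000e-04]
[264, 122, 47, 24, 1076] z 0.0348 rect [ 0.5413 -0.0737] [0.0614 0.0306] 4.99 circ [ 0.5413 -0.0732] 0.0336 mean [ 0.5408 -0.073 ]
[263, 152, 46, 23, 1015] z 0.0348 rect [ 0.5436 -0.1136] [0.0613 0.0307] 5.08 circ [ 0.5435 -0.1127] 0.0335 mean [ 0.5433 -0.1128]
[263, 179, 45, 22, 968] z 0.0348 rect [ 0.5467 -0.1515] [0.061 0.03 ] 4.49 circ [ 0.5465 -0.1509] 0.0332 mean [ 0.5464 -0.1507]
[121, 342, 26, 13, 177] z 0.0363 rect [ 0.3273 -0.441 ] [0.0485 0.0094] 27.07 circ [ 0.329  -0.4443] 0.0244 mean [ 0.3323 -0.437 ]
```

View pics/C_w.png

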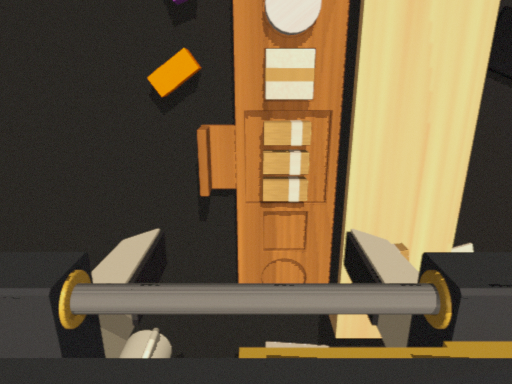

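View pics/C_t.png

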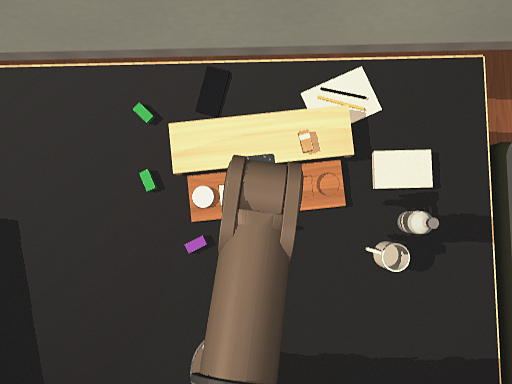

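```bash
python3 -c "
from h import *
p,d,P,s=shot('wrist','D_w')
z=P[:,:,2]; m=(z>0.044)&(z<0.056); m[:, :190]=0; m[:,216:]=0; m[:110]=0; m[210:]=0
q=P[m].astype(np.float32); print(len(q),cv2.minAreaRect(q[:,:2].copy()))
c=cv2.minAreaRect(q[:,:2].copy())[0]
go([c[0],c[1],0.10],4.85)"
```

```text
635 ((0.4336257874965668, -0.11903569102287292), (0.01223134994506836, 0.08900542557239532), 4.7151384353637695)
row: [227.6, -23.2, -68.0, -0.05, -0.14, 0.01] | from [ 0.5    -0.0901  0.3274] jaw 4.8 t 44.2 w 1.0
```

send_rows([
  [[20, -10, -30, 0, 0, 0, 50], [60, -23, -60, 0, 0, 0, 33], [105, -23, -68, 0, 0, 0, 33], [150, -23, -68, 0, 0, 0, 33], [190, -23, -68, 0, 0, 0, 33], [220, -23, -68, 0, 0, 0, 33], [227, -23, -68, 0, 0, 0, 33], [227, -23, -68, 0, 0, 0, 33]],
])

```text
clock: 45.0
position: [0.4338, -0.1188, 0.1009]
ee_rot: [-0.066, 1.573, 0.066]
force: [-0.0, 0.1, 0.9]
width: 0.36
```

```bash
python3 -c "
from h import *
go([0.4333,-0.119,0.024],4.85)"
```

```text
row: [76.9, -0.2, -0.3, -0.05, -0.17, 0.0] | from [ 0.4338 -0.1188  0.1009] jaw 4.8 t 45.0 w 0.36
```

send_rows([
  [[15, 0, -0.3, 0, 0, 0, 33], [30, 0, -0.3, 0, 0, 0, 33], [45, 0, -0.3, 0, 0, 0, 33], [60, 0, -0.3, 0, 0, 0, 33], [70, 0, -0.3, 0, 0, 0, 33], [76, 0, -0.3, 0, 0, 0, 33], [76, 0, -0.3, 0, 0, 0, 33], [76, 0, -0.3, 0, 0, 0, 33]],
])

```text
clock: 45.8
position: [0.4347, -0.1187, 0.0262]
ee_rot: [-0.066, 1.569, 0.066]
force: [-0.9, 0.2, -0.1]
width: 0.334
```

send_rows([
  [[0, 0, 0, 0, 0, 0, 5], [0, 0, 0, 0, 0, 0, 5], [0, 0, 0, 0, 0, 0, 5], [0, 0, 0, 0, 0, 0, 5], [0, 0, 0, 0, 0, 0, 5], [0, 0, 0, 0, 0, 0, 5], [0, 0, 0, 0, 0, 0, 5], [0, 0, 0, 0, 0, 0, 5]],
], grip_force=30)

```text
clock: 46.6
position: [0.4341, -0.1187, 0.0259]
ee_rot: [-0.066, 1.57, 0.066]
force: [-2.1, 0.3, 6.4]
width: 0.127
```

send_rows([
  [[0, 0, 4, 0, 0, 0, 5], [0, 0, 10, 0, 0, 0, 5], [0, 0, 18, 0, 0, 0, 5], [0, 0, 28, 0, 0, 0, 5], [0, 0, 38, 0, 0, 0, 5], [0, 0, 48, 0, 0, 0, 5], [0, 0, 58, 0, 0, 0, 5], [0, 0, 66, 0, 0, 0, 5]],
])

```text
clock: 47.4
position: [0.5, -0.113, 0.0259]
ee_rot: [-0.066, 1.571, 0.066]
force: [-4.9, 0.2, 8.6]
width: 0.131
```

send_rows([
  [[0, 0, 8, 0, 0, 0, 5], [0, 0, 18, 0, 0, 0, 5], [0, 0, 28, 0, 0, 0, 5], [0, 0, 38, 0, 0, 0, 5], [0, 0, 48, 0, 0, 0, 5], [0, 0, 57, 0, 0, 0, 5], [0, 0, 64, 0, 0, 0, 5], [0, 0, 68, 0, 0, 0, 5]],
])

```text
clock: 48.2
position: [0.568, -0.1071, 0.0259]
ee_rot: [-0.066, 1.57, 0.067]
force: [-3.0, 0.4, 8.6]
width: 0.126
```

send_rows([
  [[0, 0, 3, 0, 0, 0, 5], [0, 0, 6, 0, 0, 0, 5], [0, 0, 9, 0, 0, 0, 5], [0, 0, 12, 0, 0, 0, 5], [0, 0, 15, 0, 0, 0, 5], [0, 0, 18, 0, 0, 0, 5], [0, 0, 20, 0, 0, 0, 5], [0, 0, 20, 0, 0, 0, 5]],
])

```text
clock: 49.0
position: [0.5809, -0.106, 0.0258]
ee_rot: [-0.063, 1.582, 0.067]
force: [-26.2, 2.1, 30.1]
width: 0.127
```

send_rows([
  [[0, 0, -2, 0, 0, 0, 5], [0, 0, -4, 0, 0, 0, 5], [0, 0, -4, 0, 0, 0, 5], [0, 0, -4, 0, 0, 0, 35], [0, 0, -6, 0, 0, 0, 35], [0, 0, -7, 0, 0, 0, 35], [0, 0, -7, 0, 0, 0, 35], [0, 0, -7, 0, 0, 0, 35]],
])

```text
clock: 49.8
position: [0.5809, -0.1063, 0.0255]
ee_rot: [-0.067, 1.57, 0.066]
force: [-0.1, -0.2, 0.2]
width: 0.351
```

send_rows([
  [[-10, 0, 0, 0, 0, 0, 35], [-30, 0, 0, 0, 0, 0, 35], [-60, 0, 0, 0, 0, 0, 35], [-110, 0, -20, 0, 0, 0, 35], [-160, 0, -40, 0, 0, 0, 35], [-210, 40, -60, 0, 0, 0, 35], [-260, 60, -80, 0, 0, 0, 35], [-280, 60, -80, 0, 0, 0, 35]],
])

```text
clock: 50.6
position: [0.4941, -0.052, 0.3076]
ee_rot: [-0.066, 1.57, 0.067]
force: [0.5, 0.3, -0.0]
width: 0.354
```

send_rows([
  [[0, 0, 0, 0, 0, 0, 35], [0, 0, 0, 0, 0, 0, 35], [0, 0, 0, 0, 0, 0, 35], [0, 0, 0, 0, 0, 0, 35], [0, 0, 0, 0, 0, 0, 35], [0, 0, 0, 0, 0, 0, 35], [0, 0, 0, 0, 0, 0, 35], [0, 0, 0, 0, 0, 0, 35]],
])

```text
clock: 51.4
position: [0.496, -0.0533, 0.3054]
ee_rot: [-0.066, 1.57, 0.066]
force: [-0.1, 0.0, -0.8]
width: 0.351
```

```bash
cat > tray.py <<'E'
from h import *
import sys
p,d,P,s=shot('wrist',sys.argv[1]); print(s["position"].round(4))
ok=np.isfinite(P[:,:,2]); z=cv2.medianBlur(np.nan_to_num(P[:,:,2]).astype(np.float32),3)
m=(z>0.044)&(z<0.0545)&ok
n,l,st,c=cv2.connectedComponentsWithStats(m.astype(np.uint8))
for i in range(1,n):
    if st[i,4]>200:
        q=P[l==i].astype(np.float32); r=cv2.minAreaRect(q[:,:2].copy()); print(st[i].tolist(),np.round(r[0],4),np.round(r[1],4),round(r[2],2))
sh=(z>0.054)&(z<0.063)&ok; n,l,st,c=cv2.connectedComponentsWithStats(sh.astype(np.uint8)); i=1+np.argmax(st[1:,4]); fp=[]
for v in range(max(3,st[i,1]+5),225,2):
    u=np.where(l[v]==i)[0]
    if len(u): fp.append(P[v,u[0]])
fp=np.array(fp); a,b=np.polyfit(fp[:,1],fp[:,0],1); print("shelf front x=%.4f+%.4f*y"%(b,a),"res",np.std(fp[:,0]-a*fp[:,1]-b).round(5))
E
python3 tray.py E_w; python3 -c "
from h import *
shot('top','E_t'); shot('scene','E_s')"
```

```text
[ 0.496  -0.0533  0.3054]
[344, 0, 26, 252, 653] [ 0.6172 -0.033 ] [0.0016 0.3058] 4.8
[311, 161, 13, 67, 653] [ 0.5811 -0.1065] [0.0122 0.0892] 4.95
shelf front x=0.6144+-0.0843*y res 0.00027
```

View pics/E_w.png

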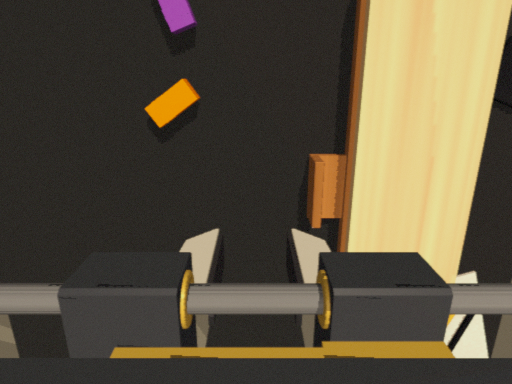

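View pics/E_t.png

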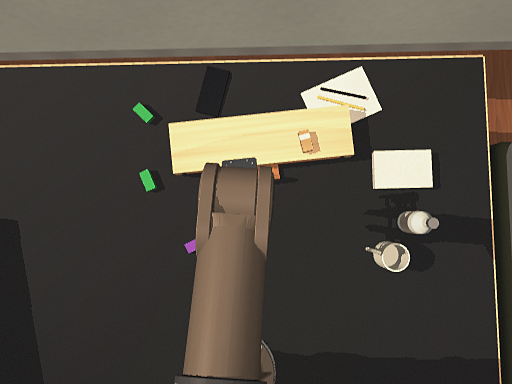

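View pics/E_s.png

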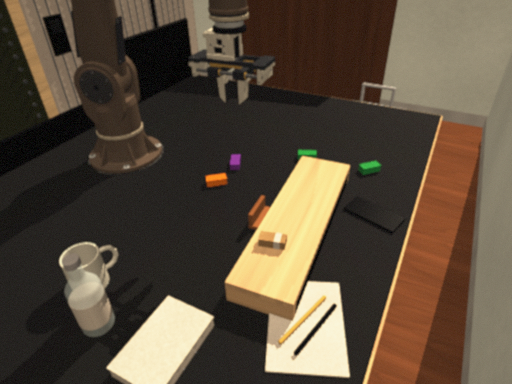

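```bash
python3 -c "
from h import *
print(arm.sign_off()); s=arm.observe(); print(s['clock'],s['force'])"
```

```text
the job is handed in; nothing more can be done
None
the job is handed in; nothing more can be done
```

The bedside is loaded and the tray is home. I handed the job in at about 52 s, and the hand-in gave no verdict.

- **Tray out:** I pulled it by the bar until it met its stop. A small back-off on release left it at about 148 mm of the 150 mm travel.
- **Soap and tin:** only one of each was on the table. The soap is in the left square well and the tin in the left round well. The soap caught on the rim on the first try and tilted about 8°, so I shifted it, re-seated it and let go. Before the tray went in, the tops of both were within about 0.5 mm of the seated height of 37 mm, and the soap measured flat.
- **Tea:** three cartons lie flat side by side in the middle compartment, with tops at 34.8 mm against 35 mm expected. The fourth is still on the shelf.
- **Tray home:** I pushed it in to its stop, about 26 N of push, and let go. The bar then measured 42.1 mm in front of the shelf edge, which is fully in. Nothing is touching the arm.
- **Left alone:** I never went near the book, mug, bottle or coloured look-alikes, and those visible in the last pictures show no movement.

The loaded pieces could not be seen under the shelf after closing. Their last height check was just before the push.

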